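# Clamp a blank in the jig with the slip-clutch screw

## Task

Slide the wooden blank gently along the jig's bed until it is fully home against the stop, without ramming it. Then tighten the clamp on it by turning the black cap clockwise (seen from above) until the cap's clutch first slips and stop there: the cap must have slipped visibly, about 5 to 25 degrees past its collar, and never more than 30. Let go with the blank still home and clamped, and leave the other things on the bench undisturbed.

Things in the scene. Friction and masses are not known exactly. Their poses are not given: they have to be found in the camera images.
- jig: Clamping jig, fixed to the bench. Origin on the bench top under the screw axis, z up. A wooden bed, 20 mm high, runs along y from -155 to +60 mm: 50 mm wide up to y = -35, then a foot from x = -64 to +36 mm. A steel column stands at x = -62 to -36, y = -25 to +25 mm and carries the clamp arm.
- bed_mouth (a point): On the bed's top, mid-width, at the mouth of two aluminium side guides (jig y = -51 mm). The guides stand 14 mm above the bed, 38 mm apart, from y = -38 to +40 mm, with flared mouths from y = -51 mm. Axes as the jig.
- clamp_arm (a point): On the screw axis at the underside of the clamp arm, 70 mm above the bench; the arm is 24 mm thick, x = -62 to +26, y = -22 to +22 mm. Below it a round steel pressure pad, 24 mm across, goes straight down 2.5 mm per radian of collar turn. At the start it is 2 to 5 mm above the blank's top, differently each time; the gap is not measured.
- stop: The stop: aluminium block 44 x 12 x 26 mm across the inner end of the bed. Origin at the centre of its underside, jig y = 46 mm. It must not be rammed: 25 N is the most it may take.
- stop_face (a point): Centre of the stop's face, at jig x = 0, y = 40, z = 35 mm. Axes as the jig; the face looks to -y. The blank is slid in the +y direction until its end meets it.
- blank_centre (a point): Centre (half-way up) of the loose walnut blank: 34 mm wide (x), 180 mm long (y), 30 mm high (z), about 0.1 kg. It lies along the bed, top 50 mm above the bench, inner end between the guides under the pad, 25 to 60 mm short of the stop. Home, its centre is at jig y = -50 mm. Grip it across its width near the outer (-y) end, or push that end.
- blank_end (a point): Centre of the inner end face of the blank (its +y end, which must meet the stop), half-way up.
- blank: The same blank, origin at the centre of its underside.
- cap_centre (a point): Centre (half-way up) of the round black fluted cap, 32 mm across, 42 mm tall (foot 105, top 147 mm above the bench), on the vertical screw axis; its x axis points along the white line on its top. Clockwise from above tightens, turning back loosens. It neither rises nor falls, has no end stops, may be regripped at any angle, and the screw holds by itself.
- screw_top (a point): On the screw axis, level with the cap's top; fixed, axes as the jig. Feel: cap and collar turn together at 0.1 to 0.16 N m until the pad meets the blank. Within about 0.3 rad more the torque climbs to about 0.3 N m and the clutch slips: torque stays level, collar stands still. The cap's drive is springy (3 N m/rad): it leads by up to 0.1 rad under load and springs back when let go.
- collar_top (a point): Centre of the top of the steel collar under the cap: 42 mm across, 5 mm thick, top 103 mm above the bench, with a tab reaching 30 mm from the axis; its x axis points to the tab. At the start the cap's white line lies over the tab; the angle between them is how far the clutch has slipped (with the cap let go).
- screwdriver: Bystander: screwdriver, 160 mm, lying on the bench beside the jig. Origin at the middle of its underside.
- dowel_jar: Bystander: small amber jar, 56 mm across, 75 mm high. Origin at the centre of its underside.
- square: Bystander: try square, wooden stock 90 mm, steel blade 110 mm, lying flat. Origin under the stock's middle.
- offcut: Bystander: pine offcut 45 x 70 x 19 mm, lying flat. Origin at the centre of its underside.
There are look-alikes about, which are no part of the job. Of the things that look like the blank, the largest one is meant. There is more than one size of the jig; the job needs the smaller.

How it is judged (in metres and radians):
On the way, in this order (a step that is already met when the one before it is completed fails the run):
1. the blank is home against the stop (y of blank_end in the frame of stop_face above -0.0035 m and x of blank_end in the frame of stop_face between -0.004 and 0.004 m and z of blank_end in the frame of stop_face below 0.003 m and angle between the y axis of blank_centre and the y axis of jig, either way round below 0.08 rad), for 0.2 s.
2. the blank is clamped and the clutch has slipped (all of step 1 and contact force between jig and blank above 60 N and angle between the x axis of cap_centre and the x axis of collar_top, either way round above 0.05 rad), for 0.2 s.
At the end, for the whole second after the job is handed in: Blank end within 3.5 mm of the stop, within 4 mm of mid-bed, flat, lined up within 0.08 rad, at rest; jig on blank over 60 N (pad and bed together); cap 0.05 to 0.6 rad past its collar; bystanders within 15 mm of their starts (all of step 2 and angle between the x axis of cap_centre and the x axis of collar_top, either way round below 0.6 rad and linear speed of blank below 0.02 m/s and distance of each of screwdriver, dowel_jar, square, offcut from where it was at the start of the episode below 0.015 m); the robot touches nothing.
It fails at once if the clutch slipped too far: the cap ran more than 0.6 rad ahead of (or behind) the collar (angle between the x axis of cap_centre and the x axis of collar_top, either way round above 0.6 rad).
It fails at once if the stop was rammed with over 25 N (contact force between stop and blank above 25 N).
It fails at once if a bystander was pushed by over 15 mm (distance of any of screwdriver, dowel_jar, square, offcut from where it was at the start of the episode above 0.015 m).
It also fails if it takes over 72 s, if anything falls off the work surface, if the arm or the gripper's body presses on something with over 40 N, if the wrist force passes 120 N, or if a joint passes its speed limit or range.

## Robot

A 7-joint arm with a two-finger parallel gripper is mounted at the origin on the work surface. World frame = base frame: x ahead of the robot, y to its left, z up, the work surface at z = 0. Lengths are in mm, angles in rad, forces in N, time in s.
With the tool pointing down it reaches from about 400 to 875 mm from the base axis. Payload 4.4 kg.
Tool frame: the origin (TCP) lies at the very end of the fingers, on their centre line; the grasp point (between the pads) lies 19 mm behind it; z points along the fingers, x is the direction in which the jaws open and shut, and the axes are right-handed (so a half turn about z gives the same grasp; the last joint's range is limited). The gripper opens to 85 mm and grips with 20 to 120 N. Pads are 22 mm wide; open, the fingers measure 114 mm over their backs; the gripper's body (76 mm by 85 mm) begins 54 mm behind the grasp point. The pads swing forward as they close: fully open they stand 13 mm farther back than shut.
Start: joints at [-1.312, 0.628, 0.038, 1.517, -0.027, 0.996, -0.02], TCP at [207.403, 616.038, 194.313] pointing down, gripper open.
Joint ranges: [-3.06, 3.06], [-0.37, 2.12], [-1.25, 1.32], [0.18, 2.47], [-1.1, 4.24], [0.23, 1.98], [-2.94, 2.94]. Speed limits (rad/s): [2.57, 2.57, 3.14, 3.14, 3.14, 3.14, 3.14].

## Interface

Orientations are given as [roll, pitch, yaw] about the fixed x, y, z axes, in that order (R = Rz(yaw) Ry(pitch) Rx(roll)).
In Python, from cell import * gives the robot as it stands. The module is installed in compiled form; this text tells all that it offers.
- The arm moves only by the tool play_rows, never from a script. Its argument "targets" is a list of rows, each an object with "slide": the shift along the tool's x, y, z in mm, a list of three; "turn": the turn, a rotation vector about the tool's x, y, z in degrees, a list of three; "hand": the finger opening in mm, from 0 to 85.4. A call has 1 to 5 rows; each row shifts and turns the commanded pose from where the row before left it, along the tool's axes as they then stand; what a row does not reach is not made up. A row lasts 1/8 s, in which the tool goes at most 62.5 mm and 10.7 degrees, less where a joint would pass 70% of its speed; a pose out of reach is approached as far as the arm can. A call is refused whole if a number of a shift passes 62.5 or a number of a turn 10.7, either way. A call with a gripper value outside its range is refused whole. The fingers move at their own pace and stop on an object; the grip force is fixed at half the most. Time passes only in rows, so rows that do not move let the fingers close. It gives the time, the measured TCP pose, the force and the opening at its end, in the units of the state.
- read_state(): the state, without advancing time (a new reading comes with each control period).
- get_image(name): name is "scene" or "top" or "wrist"; returns (picture, depth): 420x560x3 uint8, blue, green, red; 420x560 float32, mm along the optical axis (not along the pixel's ray), 0 where there is no reading.
- calibration(name): a dict with "K" (3x3 intrinsics, pixels), "D" ([k1, k2, p1, p2, k3] as OpenCV has them; the pictures are not rectified), "R" (3x3) and "t" (3): a world point X has camera coordinates R X + t. Camera axes: x right, y down, z forward; pixel columns grow to the right and rows downward; lengths in mm; the calibration is good to about 2 mm. A picture is of the moment at which its call begins: read the wrist's pose just before it. calibration takes no time and is no camera call; for the wrist camera it gives the pose at the moment of the call.
- finish_job(): hands the job in, once; it reports no verdict.
The state is a dict: "clock": time; "qpos": joint angles; "qd": joint speeds; "tau": joint torques, N m; "eef_pos": TCP position; "tool_rot": TCP orientation; "force": force on the tool from outside, world axes, zero at the start; "torque": the same for the moment, N m; "width": finger opening in mm.
Only numpy, scipy, OpenCV 4.12 (cv2) and the standard library are available. Lean on these libraries where they do the work, as an engineer would, in place of code of your own. Each camera call takes 0.05 s, during which the arm holds its last target.

## Working session

There is one attempt and no reset: what is moved stays moved. The work goes in short steps, Python scripts to look and compute and a tool call to move; the robot and the scene stay as the last step left them, time stands still between calls to the robot, and variables do not carry over. Pictures are saved under pics/ and viewed, and the job is handed in when it is done.

Besides the shell and the picture viewer there is one more tool, called after "Emit:" as name(argument=value, ...), one argument or row to a line, values as JSON. play_rows: Moves the arm, as the interface text tells. Its arguments: {"type":"object","properties":{"targets":{"type":"array"}},"required":["targets"]}

```bash
mkdir -p pics
cat > h.py <<'E'
from cell import *
import numpy as np, cv2
def save(name,out):
    im,d=get_image(name); c=calibration(name)
    cv2.imwrite('pics/%s.png'%out,im); np.savez('pics/%s.npz'%out,im=im,d=d,**{k:np.array(c[k]) for k in c})
def load(out): return np.load('pics/%s.npz'%out)
def pix_z(f,u,v,z):
    "world point at height z on pixel ray"
    p=cv2.undistortPoints(np.array([[[u,v]]],float),f['K'],f['D'])[0,0]
    R=f['R'];t=f['t'].reshape(3); r=R.T@np.array([p[0],p[1],1]); o=-R.T@t
    return o+r*(z-o[2])/r[2]
def pix_d(f,u,v):
    d=f['d'][v,u]; p=cv2.undistortPoints(np.array([[[u,v]]],float),f['K'],f['D'])[0,0]
    return f['R'].T@(np.array([p[0]*d,p[1]*d,d])-f['t'].reshape(3))
def proj(f,X):
    rv=cv2.Rodrigues(f['R'])[0]
    return cv2.projectPoints(np.array(X,float).reshape(-1,1,3),rv,f['t'].reshape(3),f['K'],f['D'])[0].reshape(-1,2)
def crop(out,x0,y0,x1,y1,s,name):
    im=load(out)['im'][y0:y1,x0:x1]; cv2.imwrite('pics/%s.png'%name,cv2.resize(im,None,fx=s,fy=s,interpolation=cv2.INTER_CUBIC))
E
python3 - <<'E'
from h import *
s=read_state(); print(s)
save('scene','s0'); save('top','t0')
E
```

```text
{'clock': 0.0, 'qpos': array([-1.3117739 ,  0.62936279,  0.03843635,  1.51834364, -0.02696181,
        0.99630206, -0.01999266]), 'qd': array([ 1.92867894e-04,  3.61002568e-04, -9.35017870e-04,  2.17826076e-03,
       -3.14729703e-05,  1.21273589e-03, -2.53715490e-04]), 'tau': array([ 2.94164802e-04, -5.63383055e+01,  1.22607987e+00, -1.93447638e+01,
        1.09308408e-02,  1.04409605e-02,  1.09200380e-05]), 'eef_pos': array([207.20428065, 615.36695242, 193.38605559]), 'tool_rot': array([3.14153847e+00, 1.89722795e-03, 1.24600705e+00]), 'force': array([ 0.06141497, -0.66112131,  0.39399947]), 'torque': array([ 0.02387293, -0.01500139, -0.11442717]), 'width': 85.36914849173787}
```

View pics/s0.png

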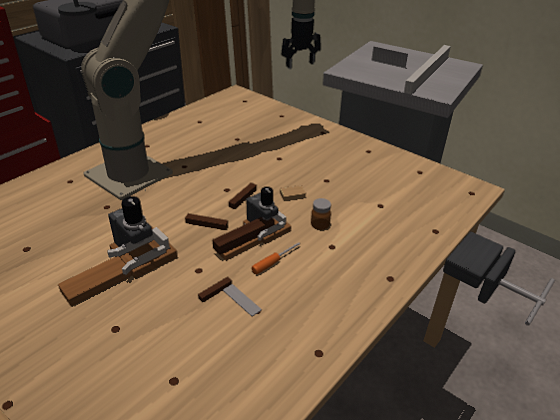

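View pics/t0.png

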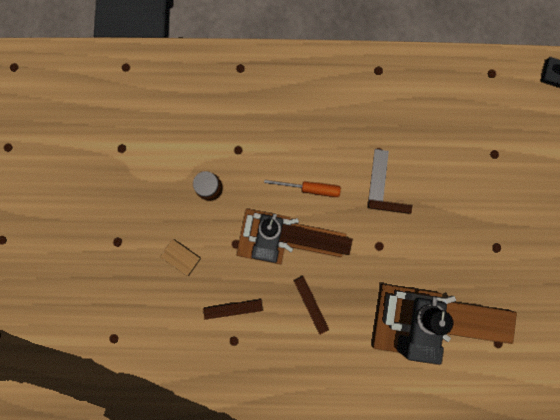

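The small jig is at top (268,236) and the large jig at (430,325), which holds no blank. Things that look like the blank are the dark bar on the small jig's bed (317,238), plus loose bars at (233,309) and (311,304). The one on the bed is the largest. I'll enlarge a crop to confirm this.

Run:
```python
from h import *
crop('t0',220,170,370,280,5,'c1')
f=load('t0')
for u,v in [(20,20),(540,20),(280,210)]: print(pix_z(f,u,v,0))
for n,(u,v,z) in dict(cap=(270,228,147),big=(437,321,180),bar1a=(204,313,20),bar1b=(262,304,20),bar2a=(299,279,20),bar2b=(323,330,20),bl_a=(283,229,50),bl_b=(351,246,50)).items(): print(n,pix_z(f,u,v,z).round(1),pix_d(f,u,v).round(1))
```

```text
[987.18433809 644.2997322    0.        ]
[1004.74192724 -514.35090716    0.        ]
[571.30601859  58.5200787    0.        ]
cap [525.4  75.7 147. ] [525.4  75.7 147.6]
big [ 365.1 -219.6  180. ] [ 366.7 -215.4  194.3]
bar1a [356.7 210.   20. ] [356.9 209.8  21.4]
bar1b [376.9  92.2  20. ] [375.3  92.8   1.4]
bar2a [428.6  17.5  20. ] [428.7  17.5  22.8]
bar2b [326.3 -32.6  20. ] [326.2 -32.6  19.3]
bl_a [528.9  51.7  50. ] [528.8  51.7  51.3]
bl_b [496.8 -84.8  50. ] [ 4.979e+02 -9.120e+01  3.000e-01]
```

View pics/c1.png

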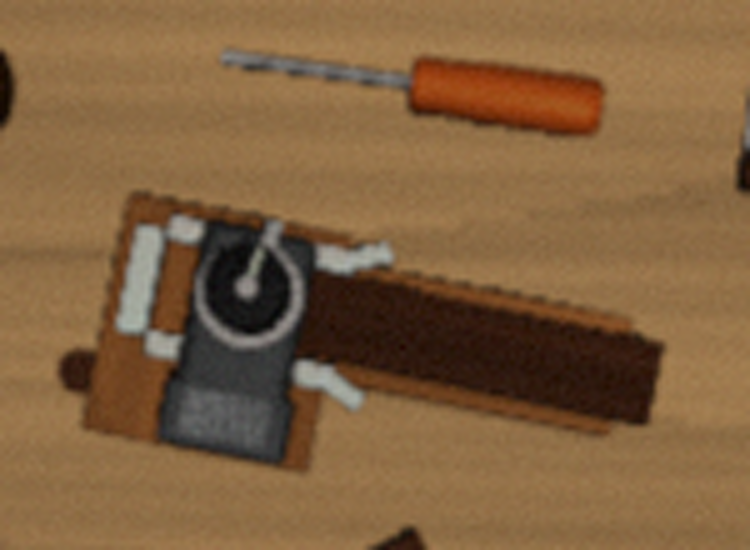

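```bash
cat >> h.py <<'E'
def cu(cx,cy,x0=220,y0=170,s=5): return ((cx+.5)/s-.5+x0,(cy+.5)/s-.5+y0)
E
python3 - <<'E'
from h import *
from scipy.optimize import least_squares
f=load('t0')
P=[((36,60,20),(135,190)),((-64,60,20),(83,428)),((-64,-35,20),(307,471)),((26,-22,94),(315,240)),((26,22,94),(208,222)),((0,0,147),(247,288)),
((22,52,46),(138,225)),((22,40,46),(163,226)),((-22,52,46),(117,332)),((-22,40,46),(143,333)),((-25,-155,20),(608,433)),((25,-155,20),(632,320))]
W=[pix_z(f,*cu(*c),p[2])[:2] for p,c in P]
def tr(q,p): c,s=np.cos(q[2]),np.sin(q[2]); return np.array([q[0]+c*p[0]-s*p[1],q[1]+s*p[0]+c*p[1]])
r=least_squares(lambda q:np.concatenate([tr(q,p)-w for (p,c),w in zip(P,W)]),[525,75,-.2],loss='soft_l1')
q=r.x; print(q, np.degrees(q[2]))
print(r.fun.reshape(-1,2).round(1))
def inv(w): c,s=np.cos(q[2]),np.sin(q[2]); d=w[:2]-q[:2]; return (c*d[0]+s*d[1],-s*d[0]+c*d[1])
for c in [(664,343),(648,425),(400,273),(380,388)]: print('blank',np.round(inv(pix_z(f,*cu(*c),50)),1))
print('line tip',np.round(inv(pix_z(f,*cu(265,240),147)),1),'tab',np.round(inv(pix_z(f,*cu(276,222),103)),1))
np.save('jig.npy',q)
E
```

```text
[ 5.27093101e+02  7.77053752e+01 -1.80406260e-01] -10.336517310673894
[[-0.2  2.7]
 [-0.3  1.3]
 [-1.2  0. ]
 [ 0.1 -1.5]
 [ 1.7  0.4]
 [ 0.3  0.2]
 [ 1.   0.6]
 [-0.9 -1.1]
 [ 1.   0.9]
 [-0.9 -0.4]
 [-1.6 -1.7]
 [ 1.1 -1. ]]
blank [  15.3 -165.2]
blank [ -18.2 -164.9]
blank [ 22.3 -56. ]
blank [-24.4 -57. ]
line tip [18.3 -3.2] tab [28.8 -4.7]
```

The blank sits in the small jig with its outer end at jig y = -165, so it has about 25 mm to travel. My plan is to push the outer end with the nearly closed fingers. First I'll turn the tool to the jig's axes.

Emit:
play_rows(
  targets=[
    {"slide":[0,0,0],"turn":[0,0,10.2],"hand":14},
    {"slide":[0,0,0],"turn":[0,0,10.2],"hand":14},
    {"slide":[0,0,0],"turn":[0,0,10.2],"hand":14},
    {"slide":[0,0,0],"turn":[0,0,10.2],"hand":14},
  ],
)

```text
clock: 0.6
eef_pos: [207.2, 615.6, 193.8]
tool_rot: [3.141, 0.001, 0.528]
force: [0.3, 0.4, 0.6]
width: 14.2
```

Emit:
play_rows(
  targets=[
    {"slide":[0,0,0],"turn":[0,0,10.2],"hand":14},
    {"slide":[0,0,0],"turn":[0,0,10.2],"hand":14},
    {"slide":[0,0,0],"turn":[0,0,10.2],"hand":14},
    {"slide":[0,0,0],"turn":[0,0,10.2],"hand":14},
  ],
)

```text
clock: 1.1
eef_pos: [207.1, 615.7, 193.8]
tool_rot: [3.141, 0.0, -0.184]
force: [-0.5, 0.8, -0.7]
width: 14.2
```

```bash
cat >> h.py <<'E'
from scipy.spatial.transform import Rotation as Ro
def J(p):
    q=np.load('jig.npy'); c,s=np.cos(q[2]),np.sin(q[2]); return np.array([q[0]+c*p[0]-s*p[1],q[1]+s*p[0]+c*p[1],p[2]])
def need(p):
    s=read_state(); R=Ro.from_euler('xyz',s['tool_rot']).as_matrix()
    d=R.T@(J(p)-s['eef_pos']); qj=np.load('jig.npy')
    return d.round(1), 'yaw err deg (jig)',np.degrees(s['tool_rot'][2]-qj[2]).round(2)
def st():
    s=read_state()
    q=np.load('jig.npy'); c,sn=np.cos(q[2]),np.sin(q[2]); d=s['eef_pos'][:2]-q[:2]
    print('t%.2f'%s['clock'],'jig',np.round([c*d[0]+sn*d[1],-sn*d[0]+c*d[1],s['eef_pos'][2]],1),'rot',np.degrees(s['tool_rot']).round(2),'F',s['force'].round(1),'T',s['torque'].round(3),'w',round(s['width'],1),'q7',s['qpos'][6].round(2))
E
python3 - <<'E'
from h import *
st(); print(need((0,-200,190)),read_state()['qpos'])
E
```

```text
t1.10 jig [-411.3  471.8  193.8] rot [ 1.7994e+02  1.0000e-02 -1.0540e+01] F [-0.5  0.8 -0.7] T [-0.011  0.015  0.   ] w 14.2 q7 -1.21
(array([413.7, 670.4,   4.4]), 'yaw err deg (jig)', np.float64(-0.2)) [-1.53704863  0.66402387  0.43211808  1.52548384 -0.30750607  1.02104464
 -1.20789593]
```

Emit:
play_rows(
  targets=[
    {"slide":[55,50,0],"turn":[0,0,0],"hand":14},
    {"slide":[55,50,0],"turn":[0,0,0],"hand":14},
    {"slide":[55,50,0],"turn":[0,0,0],"hand":14},
    {"slide":[55,50,0],"turn":[0,0,0],"hand":14},
    {"slide":[55,50,0],"turn":[0,0,0],"hand":14},
  ],
)

```text
clock: 1.72
eef_pos: [398.5, 366.5, 194.1]
tool_rot: [3.141, 0.0, -0.178]
force: [0.2, 1.4, 0.1]
width: 14.1
```

Emit:
play_rows(
  targets=[
    {"slide":[28,60,0],"turn":[0,0,0],"hand":14},
    {"slide":[28,60,0],"turn":[0,0,0],"hand":14},
    {"slide":[28,60,0],"turn":[0,0,0],"hand":14},
    {"slide":[28,60,0],"turn":[0,0,0],"hand":14},
    {"slide":[26,60,0],"turn":[0,0,0],"hand":14},
  ],
)

```text
clock: 2.35
eef_pos: [476.1, 63.8, 194.2]
tool_rot: [-3.141, -0.0, -0.178]
force: [0.8, -0.1, 0.1]
width: 14.1
```

Run:
```python
from h import *
st(); print(need((0,-195,28)),read_state()['qpos'])
```

```text
t2.35 jig [-47.7 -22.8 194.2] rot [-179.99   -0.    -10.19] F [ 0.8 -0.1  0.1] T [ 0.024 -0.062  0.032] w 14.1 q7 -0.09
(array([ 47.2, 172.4, 166.2]), 'yaw err deg (jig)', np.float64(0.15)) [-0.51863219  0.41990635  0.45675777  1.98537593 -0.25569186  0.79152316
 -0.09294423]
```

Emit:
play_rows(
  targets=[
    {"slide":[12,43,0],"turn":[0,0,0],"hand":14},
    {"slide":[12,43,0],"turn":[0,0,0],"hand":14},
    {"slide":[12,43,0],"turn":[0,0,0],"hand":14},
    {"slide":[11,43,0],"turn":[0,0,0],"hand":14},
    {"slide":[0,0,0],"turn":[0,0,0],"hand":14},
  ],
)

```text
clock: 2.98
eef_pos: [491.2, -116.4, 194.4]
tool_rot: [3.139, -0.001, -0.185]
force: [0.3, -0.1, 0.2]
width: 14.0
```

Run:
```python
from h import *
st(); print(need((0,-195,28)))
save('wrist','w1');save('top','t1')
cv2.imwrite('pics/b1.png',np.vstack([load('w1')['im'],]))
crop('t1',220,170,380,290,5,'c2')
```

```text
t2.98 jig [  -0.5 -197.3  194.4] rot [ 1.7987e+02 -4.0000e-02 -1.0600e+01] F [ 0.3 -0.1  0.2] T [0.036 0.05  0.033] w 14.0 q7 0.27
(array([  0.4,  -2.7, 166.4]), 'yaw err deg (jig)', np.float64(-0.26))
```

View pics/b1.png

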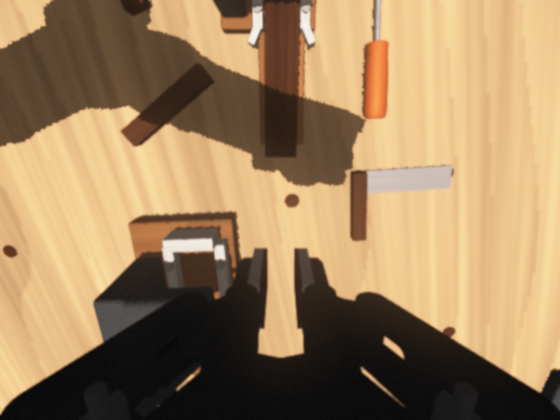

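View pics/c2.png

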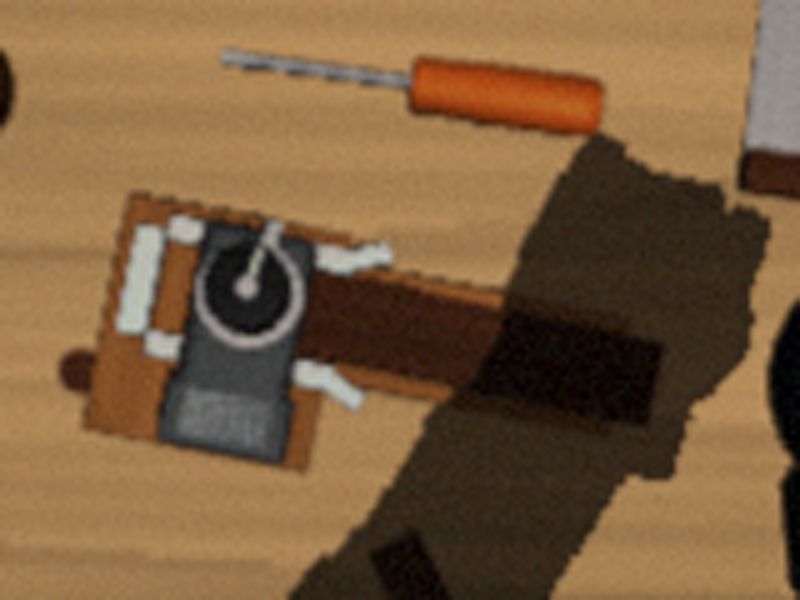

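Run:
```python
from h import *
f=load('w1'); q=np.load('jig.npy')
def inv(w): c,s=np.cos(q[2]),np.sin(q[2]); d=w[:2]-q[:2]; return np.round((c*d[0]+s*d[1],-s*d[0]+c*d[1]),1)
for p in [(264,156),(297,156),(267,20),(298,20)]: print(inv(pix_z(f,*p,50)), pix_d(f,*p)[2].round(1))
X=pix_z(f,135,217,40);print(X)
```

```text
[ -18.5 -160.6] -0.7
[  17.2 -160.6] 0.9
[-13.3 -30.8] 50.2
[ 16.4 -30.9] 50.1
[ 313.57587984 -120.97771844   40.        ]
```

Emit:
play_rows(
  targets=[
    {"slide":[0,0,45],"turn":[0,0,0],"hand":14},
    {"slide":[0,0,45],"turn":[0,0,0],"hand":14},
    {"slide":[0,0,45],"turn":[0,0,0],"hand":14},
    {"slide":[0,0,25],"turn":[0,0,0],"hand":14},
    {"slide":[0,0,4],"turn":[0,0,0],"hand":14},
  ],
)

```text
clock: 3.7
eef_pos: [490.3, -109.8, 28.7]
tool_rot: [-3.141, 0.004, -0.176]
force: [-0.4, -0.1, 0.3]
width: 13.8
```

Run:
```python
from h import *
st()
```

```text
t3.70 jig [  -2.5 -191.1   28.7] rot [-179.94    0.23  -10.08] F [-0.4 -0.1  0.3] T [-0.048 -0.017  0.015] w 13.8 q7 0.42
```

Emit:
play_rows(
  targets=[
    {"slide":[2,-3,0],"turn":[0,0,0],"hand":14},
    {"slide":[0,-3,0],"turn":[0,0,0],"hand":14},
    {"slide":[0,-3,0],"turn":[0,0,0],"hand":14},
    {"slide":[0,0,0],"turn":[0,0,0],"hand":14},
  ],
)

```text
clock: 4.2
eef_pos: [495.6, -103.0, 30.8]
tool_rot: [-3.141, -0.001, -0.177]
force: [-0.6, 0.1, 0.6]
width: 13.8
```

Run:
```python
from h import *
st(); save('wrist','w2'); crop('w2',180,120,380,320,3,'c3')
```

```text
t4.20 jig [   1.5 -183.4   30.8] rot [-1.7998e+02 -5.0000e-02 -1.0170e+01] F [-0.6  0.1  0.6] T [-0.004  0.016 -0.077] w 13.8 q7 0.41
```

View pics/c3.png

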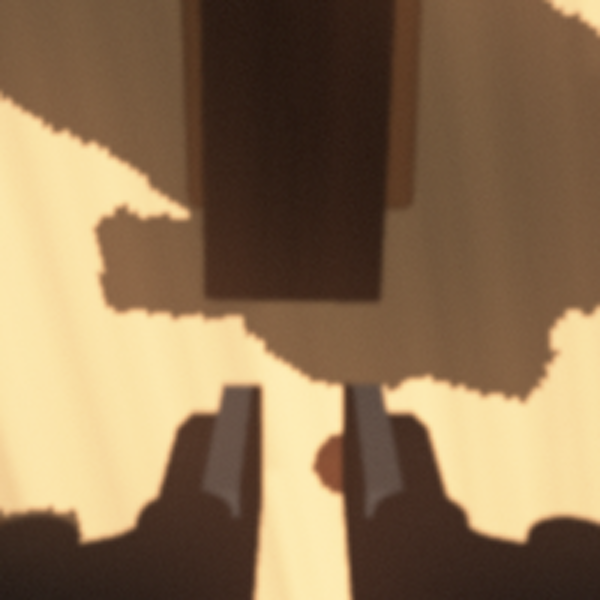

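The wrist view shows both fingertips (crop y ≈ 385) squarely behind the blank's end (crop y ≈ 299), about 2 mm to the right of its middle. I'll advance slowly.

Emit:
play_rows(
  targets=[
    {"slide":[-2,-2,0],"turn":[0,0,0],"hand":14},
    {"slide":[0,-2,0],"turn":[0,0,0],"hand":14},
    {"slide":[0,-2,0],"turn":[0,0,0],"hand":14},
    {"slide":[0,-2,0],"turn":[0,0,0],"hand":14},
    {"slide":[0,0,0],"turn":[0,0,0],"hand":14},
  ],
)

```text
clock: 4.88
eef_pos: [494.7, -95.0, 30.2]
tool_rot: [-3.141, 0.0, -0.178]
force: [-0.2, -0.4, 0.2]
width: 14.1
```

Run:
```python
from h import *
st(); save('wrist','w3'); crop('w3',180,120,380,320,3,'c4')
```

```text
t4.88 jig [  -0.8 -175.7   30.2] rot [-179.99    0.    -10.19] F [-0.2 -0.4  0.2] T [-0.003  0.019  0.027] w 14.1 q7 0.4
```

View pics/c4.png

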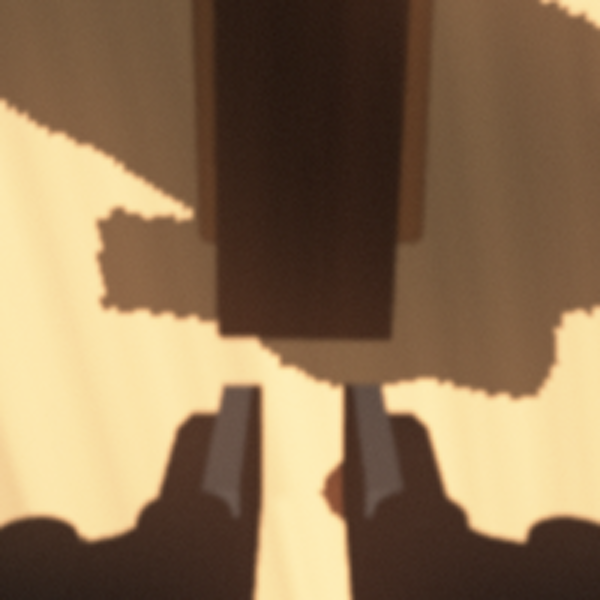

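Emit:
play_rows(
  targets=[
    {"slide":[0,-2,0],"turn":[0,0,0],"hand":14},
    {"slide":[0,-2,0],"turn":[0,0,0],"hand":14},
    {"slide":[0,-2,0],"turn":[0,0,0],"hand":14},
  ],
)

```text
clock: 5.3
eef_pos: [495.8, -89.2, 30.3]
tool_rot: [-3.142, 0.0, -0.178]
force: [0.1, -0.5, 0.3]
width: 14.1
```

Emit:
play_rows(
  targets=[
    {"slide":[0,-2,0],"turn":[0,0,0],"hand":14},
    {"slide":[0,-2,0],"turn":[0,0,0],"hand":14},
  ],
)

```text
clock: 5.55
eef_pos: [496.5, -85.3, 30.3]
tool_rot: [-3.142, -0.0, -0.178]
force: [0.2, 0.2, -0.2]
width: 14.0
```

Run:
```python
from h import *
st(); save('wrist','w4'); crop('w4',180,120,380,320,3,'c5')
```

```text
t5.55 jig [  -0.9 -165.8   30.3] rot [-180.     -0.    -10.21] F [ 0.2  0.2 -0.2] T [ 0.027  0.026 -0.012] w 14.0 q7 0.38
```

View pics/c5.png

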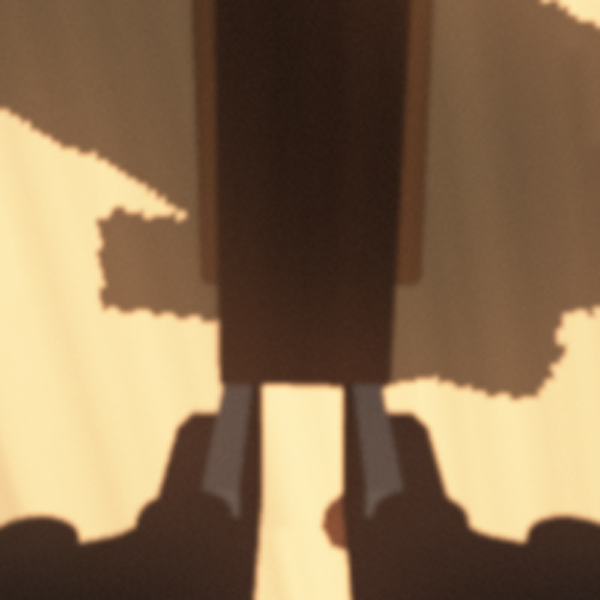

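Emit:
play_rows(
  targets=[
    {"slide":[0,-2,0],"turn":[0,0,0],"hand":14},
    {"slide":[0,-2,0],"turn":[0,0,0],"hand":14},
    {"slide":[0,-2,0],"turn":[0,0,0],"hand":14},
    {"slide":[0,-2,0],"turn":[0,0,0],"hand":14},
  ],
)

```text
clock: 6.1
eef_pos: [497.9, -77.4, 30.3]
tool_rot: [-3.142, 0.0, -0.178]
force: [0.1, 0.1, 0.6]
width: 13.6
```

Emit:
play_rows(
  targets=[
    {"slide":[0,-2,0],"turn":[0,0,0],"hand":14},
    {"slide":[0,-2,0],"turn":[0,0,0],"hand":14},
  ],
)

```text
clock: 6.35
eef_pos: [498.6, -73.5, 30.3]
tool_rot: [3.142, 0.0, -0.178]
force: [-0.3, 0.3, -0.2]
width: 13.9
```

Run:
```python
from h import *
st(); save('wrist','w5'); crop('w5',180,120,380,320,3,'c6'); save('top','t5'); crop('t5',220,170,380,290,5,'c7')
f=load('w5'); q=np.load('jig.npy')
```

```text
t6.35 jig [  -0.9 -153.9   30.3] rot [180.     0.   -10.21] F [-0.3  0.3 -0.2] T [-0.019  0.026 -0.028] w 13.9 q7 0.36
```

View pics/c6.png

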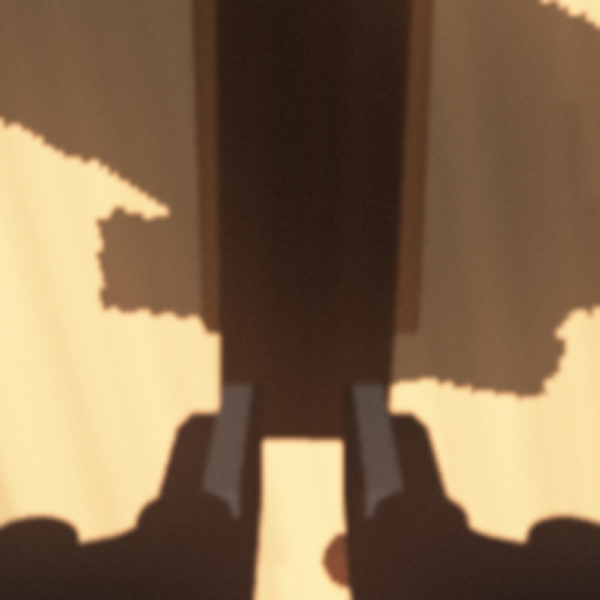

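View pics/c7.png

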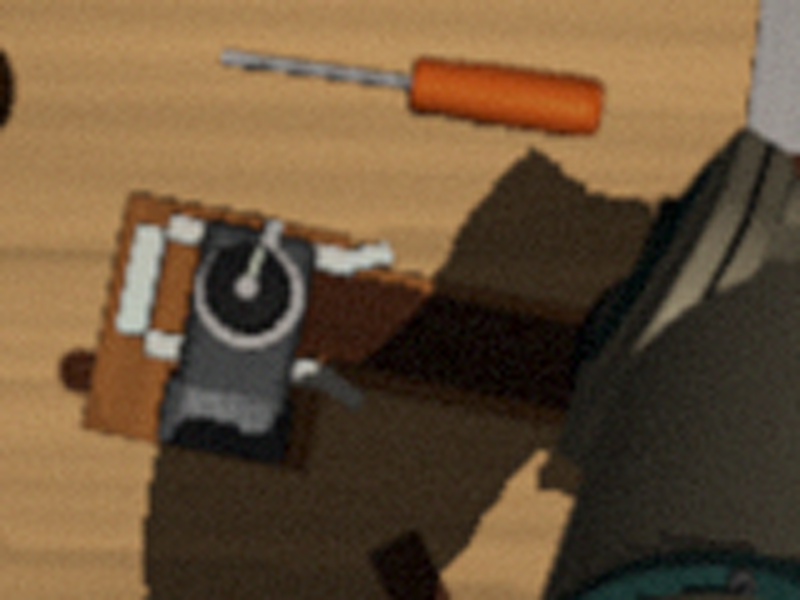

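Run:
```python
from h import *
q=np.load('jig.npy')
def inv(w): c,s=np.cos(q[2]),np.sin(q[2]); d=w[:2]-q[:2]; return np.round((c*d[0]+s*d[1],-s*d[0]+c*d[1]),1)
for n in ['w4','w5']:
    f=load(n); o=-f['R'].T@f['t'].reshape(3); print(n,'cam',inv(o),o[2].round())
    ty={'w4':-165.8,'w5':-153.9}[n]
    for p in [(-10,ty,30),(-10,ty+11,30),(-10,ty+11,60),(-10,ty-11,30),(0,-163,50),(0,-163,20)]: print(p,((proj(f,J(p))-[180,120])*3).round())
    e={'w4':384,'w5':438}[n]
    print('blank end',inv(pix_z(f,180+300/3,120+e/3,50)),inv(pix_z(f,180+300/3,120+e/3,20)))
    for v in (245,250,255,262,270,280): print(v,[ (inv(p),p[2].round(1)) for p in [pix_d(f,259,v),pix_d(f,280,v)]])
```

```text
w4 cam [ -0.6 -88.9] 210.0
(-10, -165.8, 30) [[258. 353.]]
(-10, -154.8, 30) [[257. 306.]]
(-10, -154.8, 60) [[250. 362.]]
(-10, -176.8, 30) [[259. 399.]]
(0, -163, 50) [[304. 380.]]
(0, -163, 20) [[304. 325.]]
blank end [  -0.8 -163.8] [  -0.8 -177.8]
245 [(array([ -13.1, -161.8]), np.float64(50.3)), (array([  -0.8, -161.7]), np.float64(50.3))]
250 [(array([ -11.4, -154. ]), np.float64(73.3)), (array([  -0.8, -189.2]), np.float64(-0.5))]
255 [(array([ -11. , -154.1]), np.float64(78.8)), (array([  -0.8, -192.9]), np.float64(0.6))]
262 [(array([ -10.4, -153.9]), np.float64(86.4)), (array([  -0.8, -199. ]), np.float64(0.4))]
270 [(array([ -10. , -154.6]), np.float64(92.4)), (array([  -0.8, -205.8]), np.float64(1.0))]
280 [(array([  -9.3, -153.7]), np.float64(102.3)), (array([  -0.8, -214.9]), np.float64(0.7))]
w5 cam [ -0.6 -76.9] 210.0
(-10, -153.9, 30) [[258. 353.]]
(-10, -142.9, 30) [[257. 306.]]
(-10, -142.9, 60) [[250. 363.]]
(-10, -164.9, 30) [[259. 399.]]
(0, -163, 50) [[304. 435.]]
(0, -163, 20) [[304. 373.]]
blank end [  -0.8 -163.7] [  -0.8 -179.9]
245 [(array([ -13.1, -149.7]), np.float64(50.6)), (array([  -0.8, -149.7]), np.float64(50.5))]
250 [(array([ -11.4, -141.9]), np.float64(73.6)), (array([  -0.8, -153. ]), np.float64(50.2))]
255 [(array([ -11. , -142.2]), np.float64(78.5)), (array([  -0.8, -156.6]), np.float64(49.6))]
262 [(array([ -10.4, -141.6]), np.float64(86.9)), (array([  -0.8, -160.9]), np.float64(50.1))]
270 [(array([  -9.9, -141.7]), np.float64(94.1)), (array([  -0.8, -194.4]), np.float64(-0.2))]
280 [(array([  -9.3, -141.2]), np.float64(103.1)), (array([  -0.8, -203.2]), np.float64(0.2))]
```

Run:
```python
from h import *
st(); save('scene','s5'); crop('s5',140,140,340,290,4,'c8')
f=load('s5'); print(proj(f,[J((0,-153.9,30)),J((-10,-153.9,72)),J((0,-163,50))]), ((proj(f,[J((0,-153.9,30)),J((0,-153.9,72)),J((0,-163,50))])-[140,140])*4).round())
```

```text
t6.45 jig [  -1.  -153.6   30.3] rot [-1.7999e+02  1.0000e-02 -1.0190e+01] F [ 1.1 -0.4 -0.6] T [ 0.018 -0.006  0.024] w 13.8 q7 0.36
[[218.82984098 247.31696361]
 [215.83458309 232.91160394]
 [215.48142676 242.89873981]] [[315. 429.]
 [312. 380.]
 [302. 412.]]
```

View pics/c8.png

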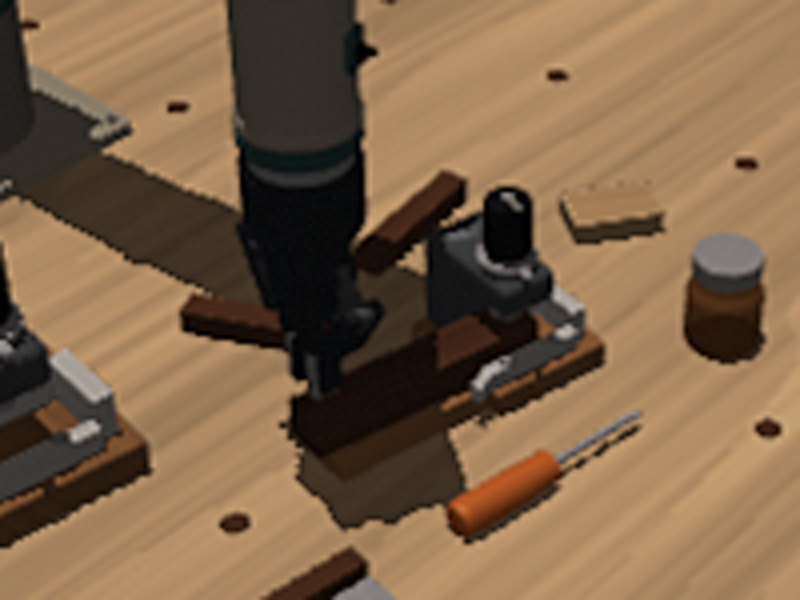

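The reported TCP is at z = 30, but the fingers have passed above the blank with no force. In the wrist depth the fingertips (crop y ≈ 385) lie at z ≈ 70, and the scene view agrees: tip at crop (322,395), above the blank. So the real tips are about 40 mm short of the reported TCP. I'll back off, lower stepwise and check by image.

Emit:
play_rows(
  targets=[
    {"slide":[1,10,0],"turn":[0,0,0],"hand":14},
    {"slide":[0,12,0],"turn":[0,0,0],"hand":14},
    {"slide":[0,12,0],"turn":[0,0,0],"hand":14},
    {"slide":[0,0,0],"turn":[0,0,0],"hand":14},
  ],
)

```text
clock: 7.0
eef_pos: [493.1, -109.2, 30.4]
tool_rot: [3.141, -0.0, -0.181]
force: [0.0, -0.2, 0.2]
width: 13.9
```

Emit:
play_rows(
  targets=[
    {"slide":[0,0,6],"turn":[0,0,0],"hand":14},
    {"slide":[0,0,6],"turn":[0,0,0],"hand":14},
    {"slide":[0,0,6],"turn":[0,0,0],"hand":14},
    {"slide":[0,0,0],"turn":[0,0,0],"hand":14},
  ],
)

```text
clock: 7.5
eef_pos: [493.0, -106.8, 11.6]
tool_rot: [-3.141, 0.001, -0.178]
force: [0.4, 0.4, -0.0]
width: 14.3
```

Run:
```python
from h import *
st(); save('wrist','w6'); crop('w6',180,120,380,320,3,'c9');  save('scene','s6'); crop('s6',140,140,340,290,4,'c10')
q=np.load('jig.npy')
def inv(w): c,s=np.cos(q[2]),np.sin(q[2]); d=w[:2]-q[:2]; return np.round((c*d[0]+s*d[1],-s*d[0]+c*d[1]),1)
f=load('w6')
for v in range(246,254): print(v,[ (inv(p),p[2].round(1)) for p in [pix_d(f,257,v),pix_d(f,260,v),pix_d(f,301,v)]])
```

```text
t7.50 jig [  -0.4 -187.7   11.6] rot [-1.7999e+02  8.0000e-02 -1.0190e+01] F [ 0.4  0.4 -0. ] T [ 0.006 -0.02   0.008] w 14.3 q7 0.43
246 [(array([ -16.2, -199.1]), np.float64(0.9)), (array([ -14.1, -199.2]), np.float64(0.6)), (array([  14.7, -199.1]), np.float64(0.8))]
247 [(array([ -16.3, -200.3]), np.float64(-0.0)), (array([ -14.1, -199.8]), np.float64(1.1)), (array([  14.8, -200.2]), np.float64(0.1))]
248 [(array([ -11.7, -176.4]), np.float64(52.5)), (array([ -10.2, -176.5]), np.float64(52.2)), (array([  10.8, -176.4]), np.float64(52.4))]
249 [(array([ -11.6, -176.4]), np.float64(53.7)), (array([ -10., -176.]), np.float64(54.6)), (array([  10.8, -176.6]), np.float64(53.2))]
250 [(array([ -11.5, -175.9]), np.float64(55.9)), (array([ -10.1, -176.8]), np.float64(54.0)), (array([  10.7, -176.4]), np.float64(54.8))]
251 [(array([ -11.6, -176.9]), np.float64(55.0)), (array([ -10. , -176.5]), np.float64(55.8)), (array([  10.6, -176.8]), np.float64(55.2))]
252 [(array([ -11.4, -176.5]), np.float64(56.9)), (array([  -9.9, -176.3]), np.float64(57.5)), (array([  10.5, -176.5]), np.float64(56.9))]
253 [(array([ -11.3, -176.4]), np.float64(58.2)), (array([  -9.8, -176.3]), np.float64(58.5)), (array([  10.5, -176.7]), np.float64(57.6))]
```

View pics/c9.png

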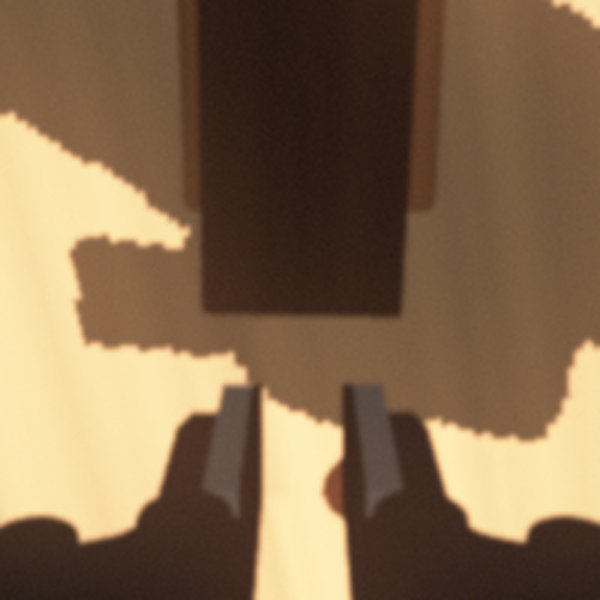

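View pics/c10.png

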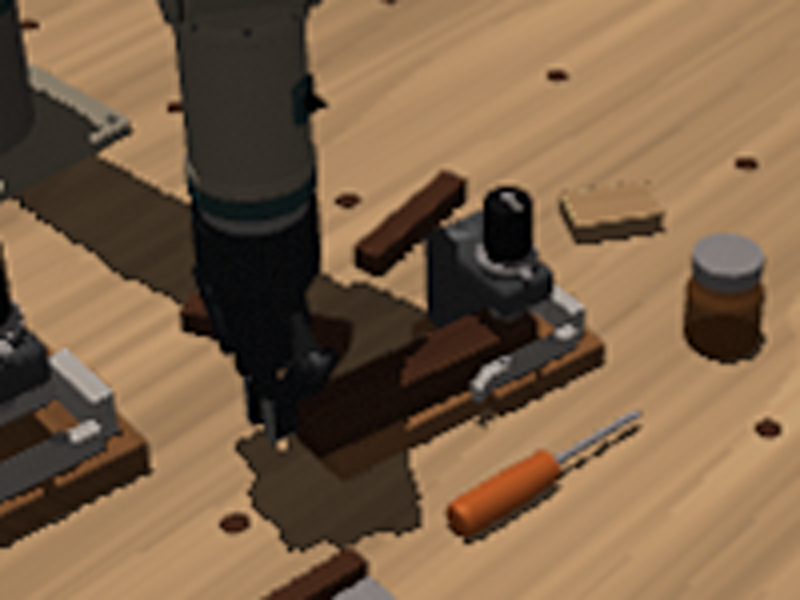

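Depth puts the tips at z = 52 with the reported TCP at 11.6, so the offset is about 40.5 mm. I'll lower 20 mm more, to a true tip height of about 32 mm.

Emit:
play_rows(
  targets=[
    {"slide":[0,0,7],"turn":[0,0,0],"hand":14},
    {"slide":[0,0,7],"turn":[0,0,0],"hand":14},
    {"slide":[0,0,6],"turn":[0,0,0],"hand":14},
    {"slide":[0,0,0],"turn":[0,0,0],"hand":14},
  ],
)

```text
clock: 8.1
eef_pos: [493.0, -107.2, -8.3]
tool_rot: [-3.141, 0.001, -0.178]
force: [-0.1, 0.4, -0.5]
width: 13.8
```

Emit:
play_rows(
  targets=[
    {"slide":[0,-2,0],"turn":[0,0,0],"hand":14},
    {"slide":[0,-2,0],"turn":[0,0,0],"hand":14},
    {"slide":[0,-2,0],"turn":[0,0,0],"hand":14},
    {"slide":[0,-2,0],"turn":[0,0,0],"hand":14},
  ],
)

```text
clock: 8.6
eef_pos: [495.1, -99.1, -7.6]
tool_rot: [-3.142, -0.0, -0.178]
force: [-0.0, -0.2, -0.5]
width: 14.1
```

Run:
```python
from h import *
st(); save('wrist','w7'); crop('w7',180,120,380,320,3,'c11');  save('scene','s7'); crop('s7',140,140,340,290,4,'c12')
```

```text
t8.60 jig [   0.2 -179.7   -7.6] rot [-1.80e+02 -1.00e-02 -1.02e+01] F [-0.  -0.2 -0.5] T [-0.04  -0.047  0.038] w 14.1 q7 0.43
```

View pics/c11.png

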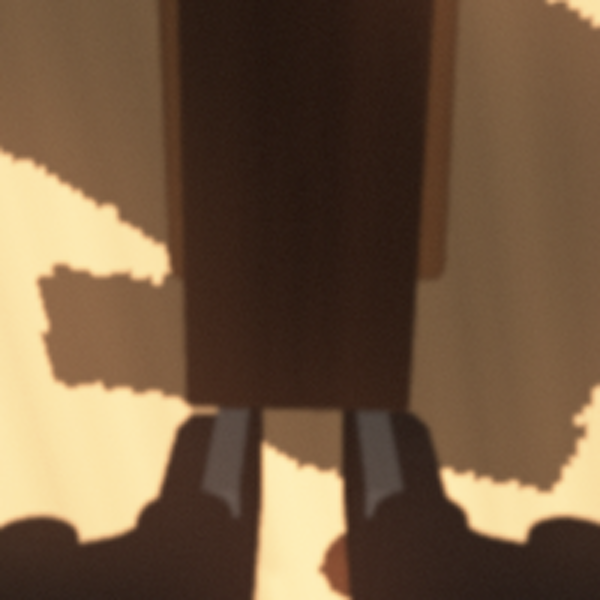

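View pics/c12.png

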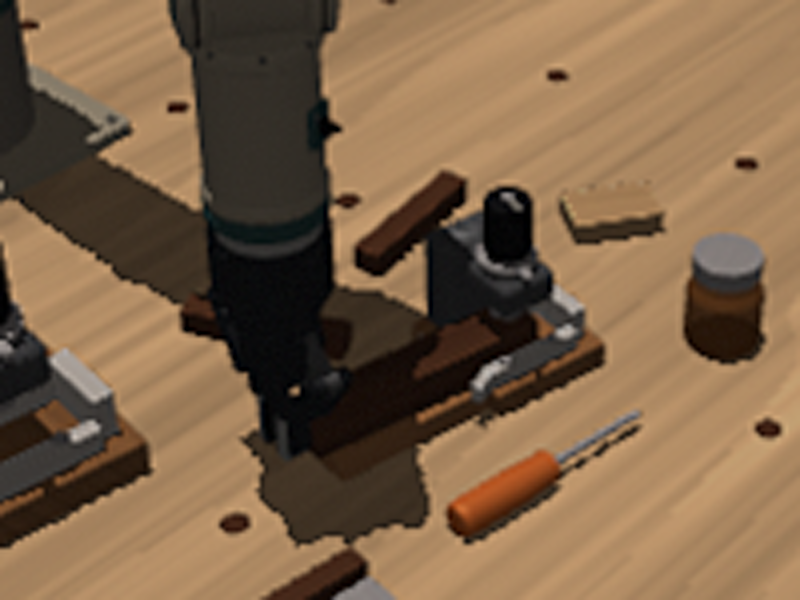

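The tips are now below the blank's top, behind its end face (crop y ≈ 405). I'll push.

Emit:
play_rows(
  targets=[
    {"slide":[0,-2,0],"turn":[0,0,0],"hand":14},
    {"slide":[0,-2,0],"turn":[0,0,0],"hand":14},
    {"slide":[0,-2,0],"turn":[0,0,0],"hand":14},
    {"slide":[0,-2,0],"turn":[0,0,0],"hand":14},
    {"slide":[0,-2,0],"turn":[0,0,0],"hand":14},
  ],
)

```text
clock: 9.32
eef_pos: [496.7, -89.5, -7.7]
tool_rot: [3.141, -0.0, -0.178]
force: [0.4, 0.2, -0.5]
width: 13.9
```

Run:
```python
from h import *
st(); save('wrist','w8'); crop('w8',180,120,380,320,3,'c13')
```

```text
t9.32 jig [ 1.000e-01 -1.699e+02 -7.700e+00] rot [179.99  -0.   -10.22] F [ 0.4  0.2 -0.5] T [-0.13   0.057 -0.049] w 13.9 q7 0.42
```

View pics/c13.png

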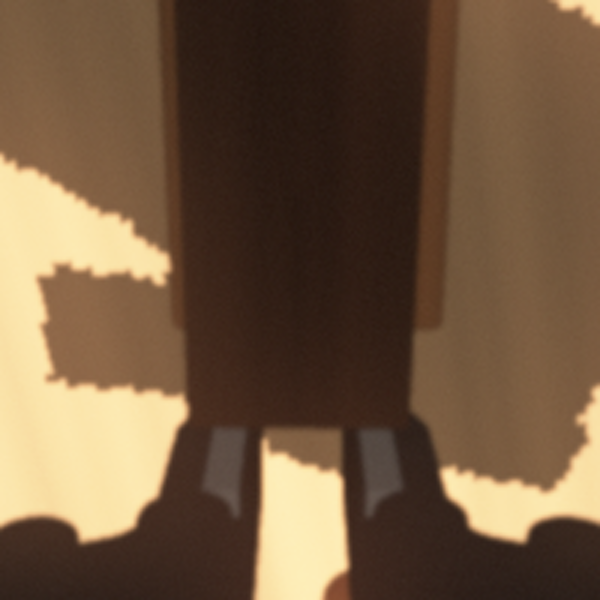

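The blank is moving: its end stays at crop y ≈ 427 while the bed shifts.

Emit:
play_rows(
  targets=[
    {"slide":[0,-2,0],"turn":[0,0,0],"hand":14},
    {"slide":[0,-2,0],"turn":[0,0,0],"hand":14},
    {"slide":[0,-2,0],"turn":[0,0,0],"hand":14},
    {"slide":[0,-2,0],"turn":[0,0,0],"hand":14},
  ],
)

```text
clock: 9.88
eef_pos: [498.1, -81.5, -7.7]
tool_rot: [-3.142, 0.0, -0.178]
force: [-0.4, -0.7, 0.8]
width: 13.9
```

Emit:
play_rows(
  targets=[
    {"slide":[0,-1,0],"turn":[0,0,0],"hand":14},
    {"slide":[0,-1,0],"turn":[0,0,0],"hand":14},
    {"slide":[0,-1,0],"turn":[0,0,0],"hand":14},
    {"slide":[0,-1,0],"turn":[0,0,0],"hand":14},
    {"slide":[0,-1,0],"turn":[0,0,0],"hand":14},
  ],
)

```text
clock: 10.5
eef_pos: [499.0, -76.7, -7.7]
tool_rot: [-3.142, 0.0, -0.178]
force: [-0.7, -0.6, -0.3]
width: 14.1
```

Run:
```python
from h import *
st(); save('wrist','w9'); crop('w9',180,120,380,320,3,'c14'); save('top','t9'); crop('t9',220,170,340,270,6,'c15')
q=np.load('jig.npy')
def inv(w): c,s=np.cos(q[2]),np.sin(q[2]); d=w[:2]-q[:2]; return np.round((c*d[0]+s*d[1],-s*d[0]+c*d[1]),1)
f=load('w9'); print(inv(pix_z(f,280,120+427/3,50)))
```

```text
t10.50 jig [ 1.000e-01 -1.569e+02 -7.700e+00] rot [-180.      0.    -10.21] F [-0.7 -0.6 -0.3] T [-0.197  0.038 -0.011] w 14.1 q7 0.4
[   0.3 -144.5]
```

View pics/c14.png

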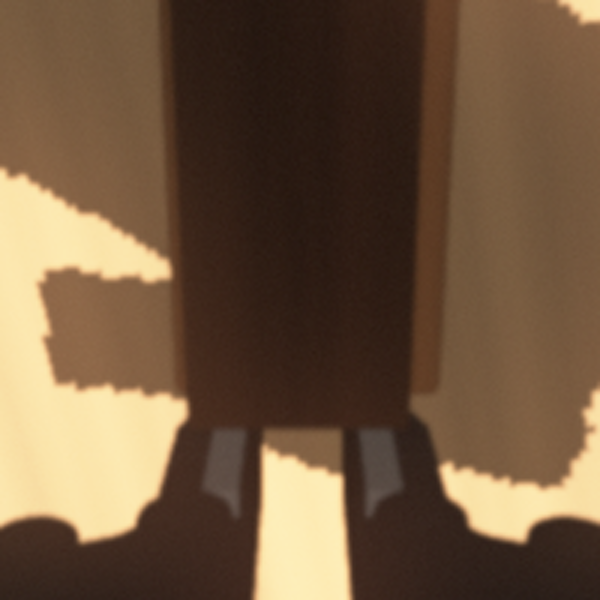

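View pics/c15.png

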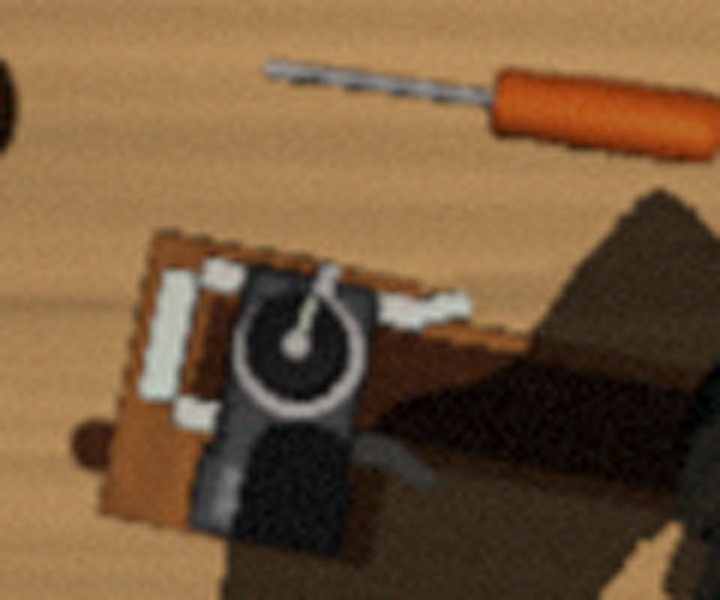

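About 4 mm remain. I'll creep at 0.5 mm per row, watching the force.

Emit:
play_rows(
  targets=[
    {"slide":[0,-0.5,0],"turn":[0,0,0],"hand":14},
    {"slide":[0,-0.5,0],"turn":[0,0,0],"hand":14},
    {"slide":[0,-0.5,0],"turn":[0,0,0],"hand":14},
    {"slide":[0,-0.5,0],"turn":[0,0,0],"hand":14},
    {"slide":[0,-0.5,0],"turn":[0,0,0],"hand":14},
  ],
)

```text
clock: 11.22
eef_pos: [499.4, -74.2, -7.7]
tool_rot: [-3.142, 0.0, -0.178]
force: [-0.2, -1.3, 1.1]
width: 13.7
```

Emit:
play_rows(
  targets=[
    {"slide":[0,-0.5,0],"turn":[0,0,0],"hand":14},
    {"slide":[0,-0.5,0],"turn":[0,0,0],"hand":14},
  ],
)

```text
clock: 11.48
eef_pos: [499.6, -73.3, -7.7]
tool_rot: [3.142, 0.0, -0.178]
force: [0.5, -1.0, -0.4]
width: 13.8
```

Emit:
play_rows(
  targets=[
    {"slide":[0,-0.4,0],"turn":[0,0,0],"hand":14},
  ],
)

```text
clock: 11.6
eef_pos: [499.7, -72.8, -7.7]
tool_rot: [-3.142, 0.0, -0.178]
force: [-0.6, -0.8, 0.5]
width: 14.3
```

Run:
```python
from h import *
st()
```

```text
t11.60 jig [ 1.00e-01 -1.53e+02 -7.70e+00] rot [-180.      0.    -10.21] F [-0.6 -0.8  0.5] T [-0.218  0.016  0.008] w 14.3 q7 0.39
```

Emit:
play_rows(
  targets=[
    {"slide":[0,-0.4,0],"turn":[0,0,0],"hand":14},
  ],
)

```text
clock: 11.72
eef_pos: [499.8, -72.5, -7.7]
tool_rot: [3.142, -0.0, -0.178]
force: [0.6, -1.0, 0.0]
width: 13.5
```

Emit:
play_rows(
  targets=[
    {"slide":[0,-0.4,0],"turn":[0,0,0],"hand":14},
  ],
)

```text
clock: 11.85
eef_pos: [499.8, -72.1, -7.7]
tool_rot: [3.142, 0.0, -0.178]
force: [0.4, -1.6, 0.1]
width: 14.2
```

Emit:
play_rows(
  targets=[
    {"slide":[0,-0.4,0],"turn":[0,0,0],"hand":14},
  ],
)

```text
clock: 11.98
eef_pos: [500.0, -71.7, -7.7]
tool_rot: [-3.142, -0.0, -0.178]
force: [0.1, -0.6, 0.8]
width: 13.7
```

Run:
```python
from h import *
st(); save('top','t10'); crop('t10',235,195,285,245,14,'c16')
```

```text
t11.97 jig [ 1.000e-01 -1.518e+02 -7.700e+00] rot [-180.     -0.    -10.21] F [ 0.1 -0.6  0.8] T [-0.179  0.012  0.04 ] w 13.7 q7 0.39
```

View pics/c16.png

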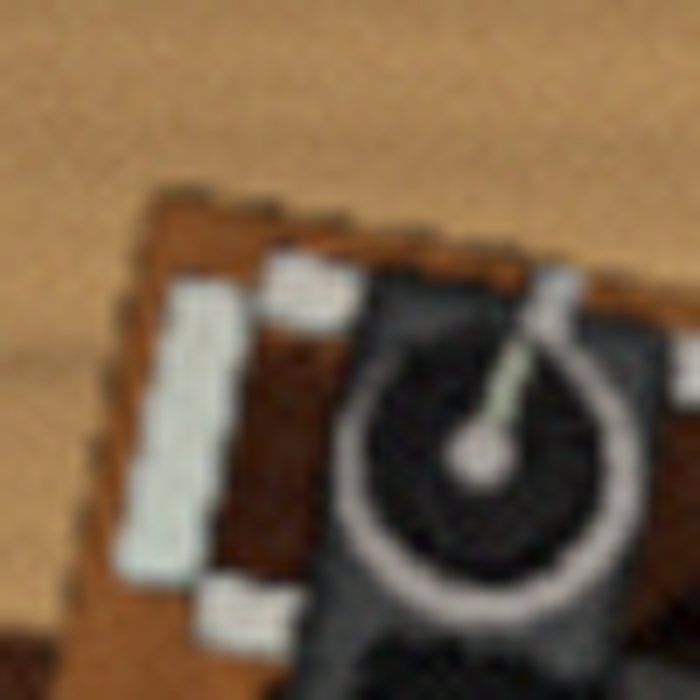

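Emit:
play_rows(
  targets=[
    {"slide":[0,-0.3,0],"turn":[0,0,0],"hand":14},
  ],
)

```text
clock: 12.15
eef_pos: [500.0, -71.4, -7.7]
tool_rot: [3.142, 0.0, -0.178]
force: [0.0, -0.6, 0.8]
width: 14.3
```

Emit:
play_rows(
  targets=[
    {"slide":[0,-0.3,0],"turn":[0,0,0],"hand":14},
  ],
)

```text
clock: 12.28
eef_pos: [500.0, -71.1, -7.7]
tool_rot: [-3.142, 0.0, -0.178]
force: [0.7, -1.0, -0.4]
width: 14.0
```

Emit:
play_rows(
  targets=[
    {"slide":[0,-0.3,0],"turn":[0,0,0],"hand":14},
  ],
)

```text
clock: 12.4
eef_pos: [500.1, -70.8, -7.7]
tool_rot: [-3.142, -0.0, -0.178]
force: [0.1, -0.7, 0.9]
width: 14.4
```

Emit:
play_rows(
  targets=[
    {"slide":[0,-0.3,0],"turn":[0,0,0],"hand":14},
  ],
)

```text
clock: 12.52
eef_pos: [500.1, -70.8, -7.7]
tool_rot: [3.141, 0.0, -0.178]
force: [-0.4, -0.9, 1.4]
width: 13.8
```

Run:
```python
from h import *
st()
```

```text
t12.53 jig [   0.  -150.9   -7.7] rot [179.98   0.   -10.22] F [-0.4 -0.9  1.4] T [-0.436  0.066 -0.005] w 13.8 q7 0.39
```

Emit:
play_rows(
  targets=[
    {"slide":[0,-0.3,0],"turn":[0,0,0],"hand":14},
  ],
)

```text
clock: 12.65
eef_pos: [500.1, -70.8, -7.7]
tool_rot: [3.141, -0.0, -0.179]
force: [-0.7, -3.9, 0.2]
width: 14.1
```

Run:
```python
from h import *
st()
```

```text
t12.65 jig [ 1.000e-01 -1.509e+02 -7.700e+00] rot [ 1.7996e+02 -1.0000e-02 -1.0230e+01] F [-0.7 -3.9  0.2] T [-0.68   0.144 -0.019] w 14.1 q7 0.39
```

The blank is home: motion has stalled at jig y = -150.9 (predicted -151) with a push of about 4 N. I'll back off and rise.

Emit:
play_rows(
  targets=[
    {"slide":[0,2,0],"turn":[0,0,0],"hand":14},
    {"slide":[0,10,0],"turn":[0,0,0],"hand":14},
    {"slide":[0,15,0],"turn":[0,0,0],"hand":14},
    {"slide":[0,10,0],"turn":[0,0,0],"hand":14},
  ],
)

```text
clock: 13.15
eef_pos: [493.3, -108.4, -7.6]
tool_rot: [3.141, -0.0, -0.18]
force: [1.0, 0.3, 0.7]
width: 14.1
```

Emit:
play_rows(
  targets=[
    {"slide":[0,0,-40],"turn":[0,0,0],"hand":14},
    {"slide":[0,0,-50],"turn":[0,0,0],"hand":30},
    {"slide":[0,0,-50],"turn":[0,0,0],"hand":85},
    {"slide":[0,0,-30],"turn":[0,0,0],"hand":85},
  ],
)

```text
clock: 13.65
eef_pos: [494.1, -107.7, 164.7]
tool_rot: [-3.142, -0.003, -0.179]
force: [0.2, -0.4, -0.2]
width: 65.5
```

Run:
```python
from h import *
st(); save('wrist','w10'); print(read_state()['qpos'].round(2))
q=np.load('jig.npy')
def inv(w): c,s=np.cos(q[2]),np.sin(q[2]); d=w[:2]-q[:2]; return np.round((c*d[0]+s*d[1],-s*d[0]+c*d[1]),1)
f=load('w10')
cv2.imwrite('pics/b10.png',f['im'])
```

```text
t13.65 jig [   0.8 -188.3  164.7] rot [-1.800e+02 -1.500e-01 -1.027e+01] F [ 0.2 -0.4 -0.2] T [0.028 0.001 0.01 ] w 65.5 q7 0.31
[-0.15  0.49  0.46  1.96 -0.31  0.75  0.3 ]
```

View pics/b10.png

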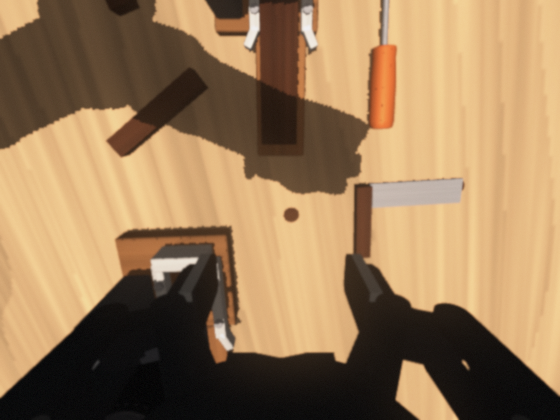

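Blank is home and undisturbed (wrist image, bed end at (281,152)). Now I pre-rotate the tool anticlockwise so there is room for a long clockwise turn.

Emit:
play_rows(
  targets=[
    {"slide":[0,0,-10],"turn":[0,0,-10.2],"hand":85},
    {"slide":[0,0,-10],"turn":[0,0,-10.2],"hand":85},
    {"slide":[0,0,0],"turn":[0,0,-10.2],"hand":85},
    {"slide":[0,0,0],"turn":[0,0,-10.2],"hand":85},
  ],
)

```text
clock: 14.2
eef_pos: [493.2, -107.3, 182.2]
tool_rot: [-3.141, 0.0, 0.539]
force: [0.8, -0.5, -0.1]
width: 84.7
```

Emit:
play_rows(
  targets=[
    {"slide":[0,0,0],"turn":[0,0,-10.2],"hand":85},
    {"slide":[0,0,0],"turn":[0,0,-10.2],"hand":85},
    {"slide":[0,0,0],"turn":[0,0,-10.2],"hand":85},
    {"slide":[0,0,0],"turn":[0,0,0],"hand":85},
  ],
)

```text
clock: 14.7
eef_pos: [493.2, -107.4, 182.1]
tool_rot: [-3.141, -0.0, 1.065]
force: [-0.5, 0.1, -0.2]
width: 85.1
```

Run:
```python
from h import *
st(); print(need((0,0,185)),read_state()['qpos'].round(2))
```

```text
t14.70 jig [-1.000e-01 -1.881e+02  1.821e+02] rot [-1.7997e+02 -1.0000e-02  6.1020e+01] F [-0.5  0.1 -0.2] T [-0.02  -0.042  0.04 ] w 85.1 q7 1.29
(array([178.3, -60. ,  -2.8]), 'yaw err deg (jig)', np.float64(71.36)) [ 0.08  0.44  0.11  1.93 -0.07  0.77  1.29]
```

Emit:
play_rows(
  targets=[
    {"slide":[45,-15,0],"turn":[0,0,0],"hand":85},
    {"slide":[45,-15,0],"turn":[0,0,0],"hand":85},
    {"slide":[15,-15,0],"turn":[0,0,0],"hand":85},
    {"slide":[0,-15,0],"turn":[0,0,0],"hand":85},
    {"slide":[0,0,0],"turn":[0,0,0],"hand":85},
  ],
)

```text
clock: 15.32
eef_pos: [490.1, 13.6, 182.2]
tool_rot: [-3.141, 0.001, 1.066]
force: [-0.1, -0.5, 0.2]
width: 84.8
```

Run:
```python
from h import *
f=load('t10')
print(pix_z(f,*cu(480,452,235,195,14),147), pix_z(f,*cu(488,466,235,195,14),103), J((0,0,0)))
st();save('wrist','w11');save('scene','s11')
cv2.imwrite('pics/b11.png',load('w11')['im']); print(proj(load('w11'),[[525.4,75.7,147]]))
crop('s11',180,150,330,260,5,'c17'); print(proj(load('s11'),[[527.1,77.7,147],[525.4,75.7,147]]))
```

```text
[527.5099298   77.85597433 147.        ] [528.02314597  77.80292387 103.        ] [527.09310125  77.70537525   0.        ]
t15.32 jig [-24.9 -69.7 182.2] rot [-1.7994e+02  7.0000e-02  6.1090e+01] F [-0.1 -0.5  0.2] T [-0.05  -0.015 -0.06 ] w 84.8 q7 1.05
[[372.51219593 217.68782297]]
[[265.84979575 189.59010158]
 [264.85366014 189.66517382]]
```

View pics/b11.png

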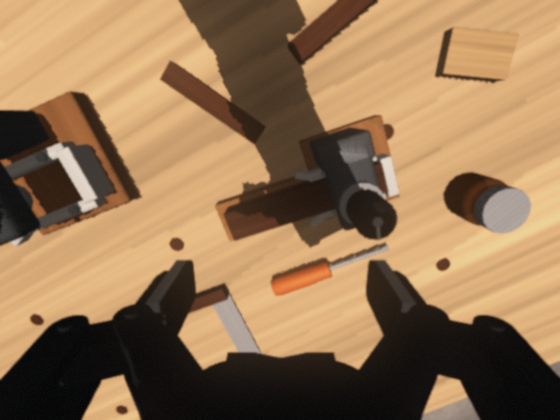

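View pics/c17.png

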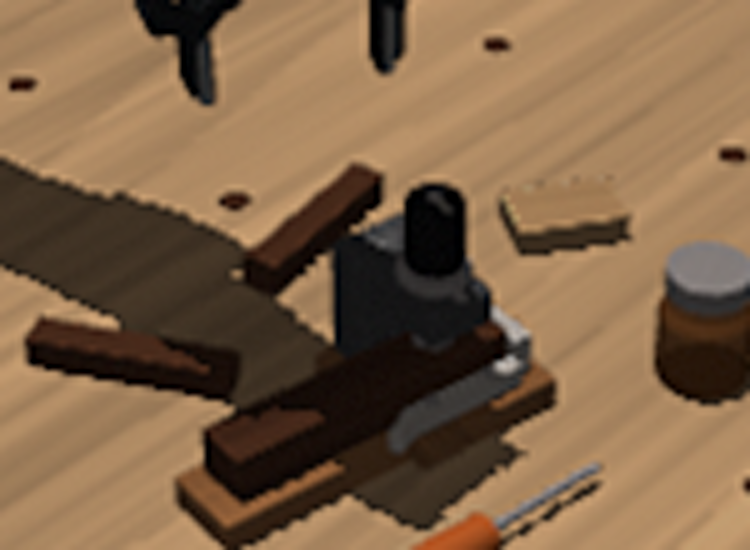

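Run:
```python
from h import *
f=load('w11'); print(pix_z(f,378,214,147), pix_d(f,378,214)); print(need((0.3,0,185)))
```

```text
[524.69381515  80.58433538 147.        ] [524.64761223  80.5703265  147.09987645]
(array([74. , -0.2, -2.5]), 'yaw err deg (jig)', np.float64(71.37))
```

Emit:
play_rows(
  targets=[
    {"slide":[37,0,0],"turn":[0,0,0],"hand":85},
    {"slide":[37,0,0],"turn":[0,0,0],"hand":85},
    {"slide":[0,0,0],"turn":[0,0,0],"hand":85},
  ],
)

```text
clock: 15.8
eef_pos: [529.1, 81.1, 182.3]
tool_rot: [3.141, -0.002, 1.07]
force: [0.1, -0.1, 0.3]
width: 84.8
```

Run:
```python
from h import *
st();save('wrist','w12'); print(need((0.3,0,72)))
cv2.imwrite('pics/b12.png',load('w12')['im']); print(proj(load('w12'),[[527.3,77.9,147]]))
```

```text
t15.80 jig [  1.4   3.7 182.3] rot [ 1.7995e+02 -1.2000e-01  6.1300e+01] F [ 0.1 -0.1  0.3] T [-0.012  0.034 -0.005] w 84.8 q7 0.93
(array([-1.300e+00,  1.000e-01,  1.101e+02]), 'yaw err deg (jig)', np.float64(71.52))
[[277.82489857 218.15659101]]
```

View pics/b12.png

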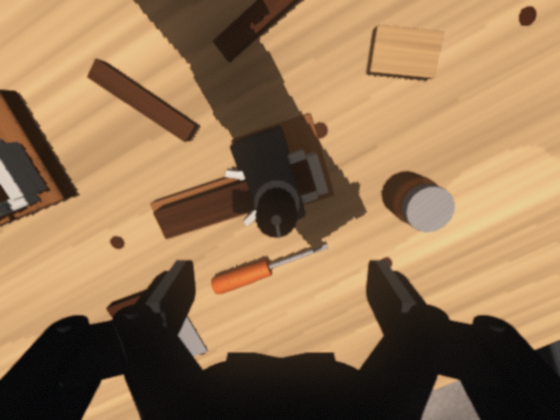

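The cap top in the wrist image is at (277,218), where I predicted it, and it is centred between the fingers. Descending.

Emit:
play_rows(
  targets=[
    {"slide":[-1,0,35],"turn":[0,0,0],"hand":85},
    {"slide":[0,0,35],"turn":[0,0,0],"hand":85},
    {"slide":[0,0,25],"turn":[0,0,0],"hand":85},
    {"slide":[0,0,10],"turn":[0,0,0],"hand":85},
    {"slide":[0,0,0],"turn":[0,0,0],"hand":85},
  ],
)

```text
clock: 16.48
eef_pos: [526.7, 77.0, 77.2]
tool_rot: [-3.141, 0.001, 1.066]
force: [-0.1, 1.2, -0.0]
width: 85.0
```

Run:
```python
from h import *
st();save('wrist','w13'); save('scene','s13'); print(need((0.3,0,72)))
crop('s13',180,130,330,240,5,'c18');cv2.imwrite('pics/b13.png',load('w13')['im'])
```

```text
t16.48 jig [-0.3 -0.8 77.2] rot [-1.7998e+02  5.0000e-02  6.1090e+01] F [-0.1  1.2 -0. ] T [ 0.014 -0.052 -0.008] w 85.0 q7 0.95
(array([-0.2, -0.2,  6.2]), 'yaw err deg (jig)', np.float64(71.47))
```

View pics/c18.png

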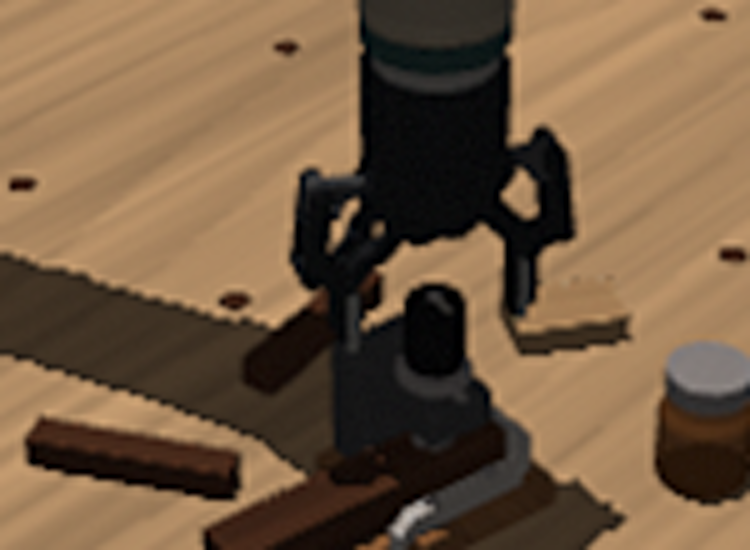

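View pics/b13.png

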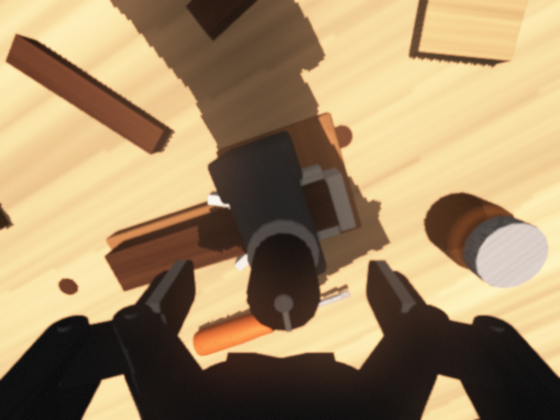

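Emit:
play_rows(
  targets=[
    {"slide":[0,0,7],"turn":[0,0,0],"hand":85},
    {"slide":[0,0,0],"turn":[0,0,0],"hand":45},
    {"slide":[0,0,0],"turn":[0,0,0],"hand":38},
    {"slide":[0,0,0],"turn":[0,0,0],"hand":38},
  ],
)

```text
clock: 17.08
eef_pos: [526.9, 78.3, 70.4]
tool_rot: [3.141, -0.0, 1.068]
force: [-0.3, -0.0, -0.1]
width: 37.9
```

Run:
```python
from h import *
st();save('wrist','w14'); save('scene','s14'); print(need((0.3,0,70)))
crop('s14',180,130,330,240,5,'c19');cv2.imwrite('pics/b14.png',load('w14')['im'])
```

```text
t17.07 jig [-0.3  0.6 70.4] rot [ 1.7999e+02 -1.0000e-02  6.1200e+01] F [-0.3 -0.  -0.1] T [ 0.013 -0.019  0.012] w 37.9 q7 0.95
(array([-0.3,  0.7,  0.4]), 'yaw err deg (jig)', np.float64(71.53))
```

View pics/c19.png

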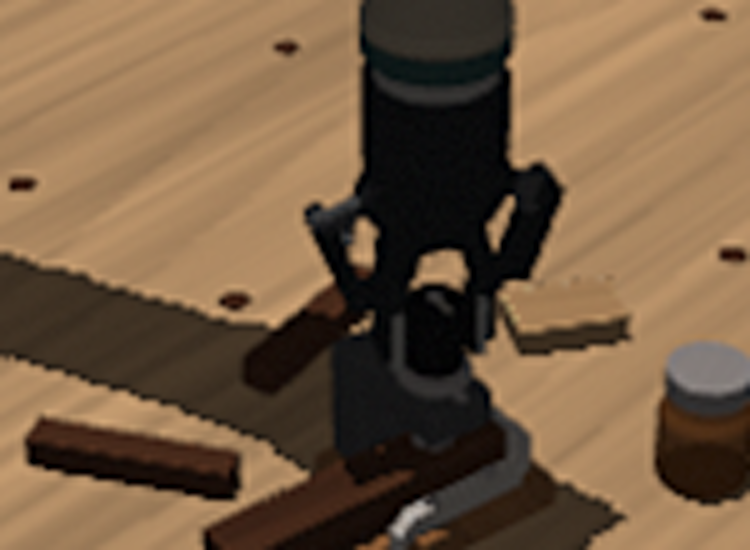

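View pics/b14.png

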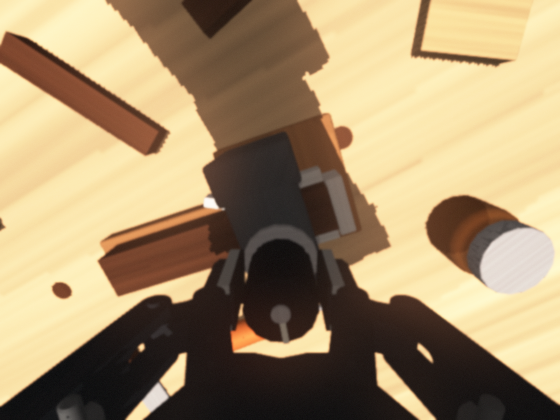

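The fingers straddle the cap evenly and clear of the collar. Closing.

Emit:
play_rows(
  targets=[
    {"slide":[0,0,0],"turn":[0,0,0],"hand":20},
    {"slide":[0,0,0],"turn":[0,0,0],"hand":20},
    {"slide":[0,0,0],"turn":[0,0,0],"hand":20},
  ],
)

```text
clock: 17.55
eef_pos: [527.0, 78.3, 70.5]
tool_rot: [3.141, -0.0, 1.068]
force: [-0.6, -0.4, 4.2]
width: 30.6
```

Run:
```python
from h import *
st()
```

```text
t17.55 jig [-0.2  0.6 70.5] rot [ 1.7999e+02 -2.0000e-02  6.1190e+01] F [-0.6 -0.4  4.2] T [0.096 0.194 0.019] w 30.6 q7 0.95
```

Emit:
play_rows(
  targets=[
    {"slide":[0,0,0],"turn":[0,0,4],"hand":20},
    {"slide":[0,0,0],"turn":[0,0,4],"hand":20},
    {"slide":[0,0,0],"turn":[0,0,4],"hand":20},
    {"slide":[0,0,0],"turn":[0,0,4],"hand":20},
    {"slide":[0,0,0],"turn":[0,0,4],"hand":20},
  ],
)

```text
clock: 18.18
eef_pos: [527.3, 78.7, 70.5]
tool_rot: [3.141, -0.001, 0.718]
force: [-0.8, 1.4, 4.7]
width: 30.5
```

Run:
```python
from h import *
st();save('wrist','w15');cv2.imwrite('pics/b15.png',load('w15')['im'])
```

```text
t18.18 jig [ 0.   1.  70.5] rot [ 1.7998e+02 -6.0000e-02  4.1110e+01] F [-0.8  1.4  4.7] T [0.17  0.076 0.183] w 30.5 q7 0.71
```

View pics/b15.png

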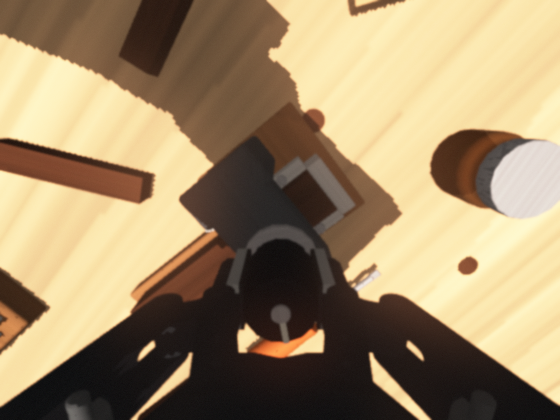

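The cap follows the fingers: the line stays at (284,325) in the wrist view. Torque is about 0.16 N m, which is the free-running level. Continuing.

Emit:
play_rows(
  targets=[
    {"slide":[0,0,0],"turn":[0,0,4],"hand":20},
    {"slide":[0,0,0],"turn":[0,0,4],"hand":20},
    {"slide":[0,0,0],"turn":[0,0,4],"hand":20},
  ],
)

```text
clock: 18.6
eef_pos: [527.5, 78.9, 70.5]
tool_rot: [3.142, -0.001, 0.509]
force: [0.1, 1.4, 3.2]
width: 30.7
```

Run:
```python
from h import *
st()
```

```text
t18.60 jig [ 0.2  1.2 70.5] rot [ 1.800e+02 -8.000e-02  2.917e+01] F [0.1 1.4 3.2] T [ 0.289 -0.059  0.144] w 30.7 q7 0.57
```

Emit:
play_rows(
  targets=[
    {"slide":[0,0,0],"turn":[0,0,4],"hand":20},
    {"slide":[0,0,0],"turn":[0,0,4],"hand":20},
    {"slide":[0,0,0],"turn":[0,0,4],"hand":20},
  ],
)

```text
clock: 18.98
eef_pos: [527.8, 79.0, 70.6]
tool_rot: [-3.141, -0.002, 0.3]
force: [0.9, 2.2, 2.5]
width: 30.8
```

Run:
```python
from h import *
st()
```

```text
t18.98 jig [ 0.4  1.4 70.6] rot [-1.7999e+02 -1.1000e-01  1.7180e+01] F [0.9 2.2 2.5] T [ 0.32  -0.163  0.17 ] w 30.8 q7 0.42
```

Emit:
play_rows(
  targets=[
    {"slide":[0,0,0],"turn":[0,0,4],"hand":20},
    {"slide":[0,0,0],"turn":[0,0,4],"hand":20},
  ],
)

```text
clock: 19.23
eef_pos: [528.0, 79.0, 70.6]
tool_rot: [-3.141, -0.002, 0.16]
force: [1.9, 2.9, 2.4]
width: 30.8
```

Run:
```python
from h import *
st()
```

```text
t19.23 jig [ 0.7  1.4 70.6] rot [-1.7998e+02 -1.3000e-01  9.1800e+00] F [1.9 2.9 2.4] T [ 0.365 -0.298  0.102] w 30.8 q7 0.33
```

Emit:
play_rows(
  targets=[
    {"slide":[0,0,0],"turn":[0,0,4],"hand":20},
    {"slide":[0,0,0],"turn":[0,0,4],"hand":20},
  ],
)

```text
clock: 19.48
eef_pos: [528.2, 79.0, 70.6]
tool_rot: [-3.141, -0.003, 0.021]
force: [1.0, 1.6, 1.9]
width: 30.8
```

Run:
```python
from h import *
st()
```

```text
t19.48 jig [ 0.9  1.5 70.6] rot [-1.7996e+02 -1.4000e-01  1.1800e+00] F [1.  1.6 1.9] T [ 0.39  -0.314  0.215] w 30.8 q7 0.23
```

```bash
cat >> h.py <<'E'
def tq(n=4):
    a=[];b=[]
    for i in range(n):
        s=read_state(); a.append(s['torque'][2]); b.append(s['tau'][6]); get_image('wrist')
    print('Tz',np.mean(a).round(3),'tau7',np.round(b,4),'yaw',np.degrees(s['tool_rot'][2]).round(2))
E
python3 - <<'E'
from h import *
tq(); st()
E
```

```text
Tz 0.142 tau7 [ 0.2443 -0.152  -0.3852 -0.2065] yaw 1.33
t19.68 jig [ 0.8  1.5 70.6] rot [-1.7997e+02 -1.4000e-01  1.3300e+00] F [2.8 2.4 2.3] T [ 0.602 -0.675  0.181] w 31.3 q7 0.23
```

Emit:
play_rows(
  targets=[
    {"slide":[0,0,0],"turn":[0,0,4],"hand":20},
    {"slide":[0,0,0],"turn":[0,0,4],"hand":20},
  ],
)

```text
clock: 19.92
eef_pos: [528.4, 79.0, 70.6]
tool_rot: [-3.14, -0.003, -0.119]
force: [3.9, 2.9, 1.1]
width: 30.4
```

Run:
```python
from h import *
tq()
```

```text
Tz 0.147 tau7 [ 0.2463 -0.1559 -0.3834 -0.1929] yaw -6.66
```

Joint 7's torque just after a move repeats well (0.244 and 0.246), so it works as the feel signal.

Emit:
play_rows(
  targets=[
    {"slide":[0,0,0],"turn":[0,0,4],"hand":20},
    {"slide":[0,0,0],"turn":[0,0,4],"hand":20},
  ],
)

```text
clock: 20.38
eef_pos: [528.5, 78.9, 70.6]
tool_rot: [-3.14, -0.003, -0.258]
force: [4.1, 2.3, 0.6]
width: 31.2
```

```bash
cat >> h.py <<'E'
def fe():
    s=read_state(); print('t',s['clock'].round(2),'Tz',s['torque'][2].round(3),'tau7',s['tau'][6].round(4),'yaw',np.degrees(s['tool_rot'][2]).round(2),'F',s['force'].round(1),'q7',s['qpos'][6].round(2))
E
python3 - <<'E'
from h import *
fe()
E
```

```text
Traceback (most recent call last):
  File "h.py", line 38, in fe
    s=read_state(); print('t',s['clock'].round(2),'Tz',s['torque'][2].round(3),'tau7',s['tau'][6].round(4),'yaw',np.degrees(s['tool_rot'][2]).round(2),'F',s['force'].round(1),'q7',s['qpos'][6].round(2))
                              ^^^^^^^^^^^^^^^^
AttributeError: 'float' object has no attribute 'round'
```

Emit:
play_rows(
  targets=[
    {"slide":[0,0,0],"turn":[0,0,4],"hand":20},
    {"slide":[0,0,0],"turn":[0,0,4],"hand":20},
  ],
)

```text
clock: 20.62
eef_pos: [528.7, 78.8, 70.6]
tool_rot: [-3.14, -0.003, -0.398]
force: [5.5, 4.3, 0.5]
width: 31.0
```

Run:
```python
from h import *
fe()
```

```text
Traceback (most recent call last):
  File "h.py", line 38, in fe
    s=read_state(); print('t',s['clock'].round(2),'Tz',s['torque'][2].round(3),'tau7',s['tau'][6].round(4),'yaw',np.degrees(s['tool_rot'][2]).round(2),'F',s['force'].round(1),'q7',s['qpos'][6].round(2))
                              ^^^^^^^^^^^^^^^^
AttributeError: 'float' object has no attribute 'round'
```

```bash
sed -i "s/s\['clock'\].round(2)/round(s['clock'],2)/" h.py
python3 - <<'E'
from h import *
fe()
E
```

```text
t 20.62 Tz 0.153 tau7 0.2508 yaw -22.78 F [5.5 4.3 0.5] q7 -0.07
```

Emit:
play_rows(
  targets=[
    {"slide":[0,0,0],"turn":[0,0,4],"hand":20},
    {"slide":[0,0,0],"turn":[0,0,4],"hand":20},
  ],
)

```text
clock: 20.88
eef_pos: [528.9, 78.8, 70.6]
tool_rot: [-3.139, -0.003, -0.537]
force: [5.0, 2.5, 0.2]
width: 30.7
```

Run:
```python
from h import *
fe()
```

```text
t 20.88 Tz 0.189 tau7 0.255 yaw -30.78 F [5.  2.5 0.2] q7 -0.17
```

Emit:
play_rows(
  targets=[
    {"slide":[0,0,0],"turn":[0,0,4],"hand":20},
    {"slide":[0,0,0],"turn":[0,0,4],"hand":20},
  ],
)

```text
clock: 21.12
eef_pos: [529.1, 78.7, 70.6]
tool_rot: [-3.139, -0.003, -0.677]
force: [6.1, 3.1, 0.1]
width: 30.7
```

Run:
```python
from h import *
fe()
```

```text
t 21.12 Tz 0.171 tau7 0.2597 yaw -38.78 F [6.1 3.1 0.1] q7 -0.27
```

Emit:
play_rows(
  targets=[
    {"slide":[0,0,0],"turn":[0,0,4],"hand":20},
    {"slide":[0,0,0],"turn":[0,0,4],"hand":20},
  ],
)

```text
clock: 21.38
eef_pos: [529.2, 78.5, 70.6]
tool_rot: [-3.139, -0.003, -0.817]
force: [6.0, 2.3, -1.2]
width: 30.8
```

Run:
```python
from h import *
fe()
```

```text
t 21.38 Tz 0.166 tau7 0.2648 yaw -46.79 F [ 6.   2.3 -1.2] q7 -0.37
```

Emit:
play_rows(
  targets=[
    {"slide":[0.5,-0.5,0],"turn":[0,0,4],"hand":20},
    {"slide":[0.2,-0.2,0],"turn":[0,0,4],"hand":20},
  ],
)

```text
clock: 21.62
eef_pos: [529.4, 78.4, 70.6]
tool_rot: [-3.14, -0.001, -0.956]
force: [4.5, 3.2, 0.3]
width: 31.0
```

Run:
```python
from h import *
fe()
```

```text
t 21.62 Tz 0.228 tau7 0.1544 yaw -54.77 F [4.5 3.2 0.3] q7 -0.47
```

Emit:
play_rows(
  targets=[
    {"slide":[0,0,0],"turn":[0,0,4],"hand":20},
  ],
)

```text
clock: 21.75
eef_pos: [529.4, 78.3, 70.6]
tool_rot: [-3.139, -0.001, -1.026]
force: [4.2, 1.9, 1.4]
width: 30.9
```

Run:
```python
from h import *
fe()
```

```text
t 21.75 Tz 0.333 tau7 0.1104 yaw -58.77 F [4.2 1.9 1.4] q7 -0.53
```

Emit:
play_rows(
  targets=[
    {"slide":[0,0,0],"turn":[0,0,4],"hand":20},
  ],
)

```text
clock: 21.88
eef_pos: [529.4, 78.2, 70.6]
tool_rot: [-3.139, -0.001, -1.096]
force: [5.0, 1.8, 0.1]
width: 31.0
```

Run:
```python
from h import *
fe()
```

```text
t 21.88 Tz 0.333 tau7 0.1156 yaw -62.77 F [5.  1.8 0.1] q7 -0.58
```

The torque climbed to about 0.33 N m around yaw -58° and has been level since, so the clutch is slipping. I'll turn a further 9°.

Emit:
play_rows(
  targets=[
    {"slide":[0,0,0],"turn":[0,0,3],"hand":20},
    {"slide":[0,0,0],"turn":[0,0,3],"hand":20},
  ],
)

```text
clock: 22.12
eef_pos: [529.5, 78.0, 70.6]
tool_rot: [-3.139, -0.001, -1.2]
force: [4.8, 1.0, 0.3]
width: 30.6
```

Run:
```python
from h import *
fe(); save('wrist','w16');save('scene','s16');save('top','t16')
crop('s16',180,130,330,240,5,'c20');cv2.imwrite('pics/b16.png',load('w16')['im'])
```

```text
t 22.12 Tz 0.318 tau7 0.0095 yaw -68.74 F [4.8 1.  0.3] q7 -0.66
```

View pics/c20.png

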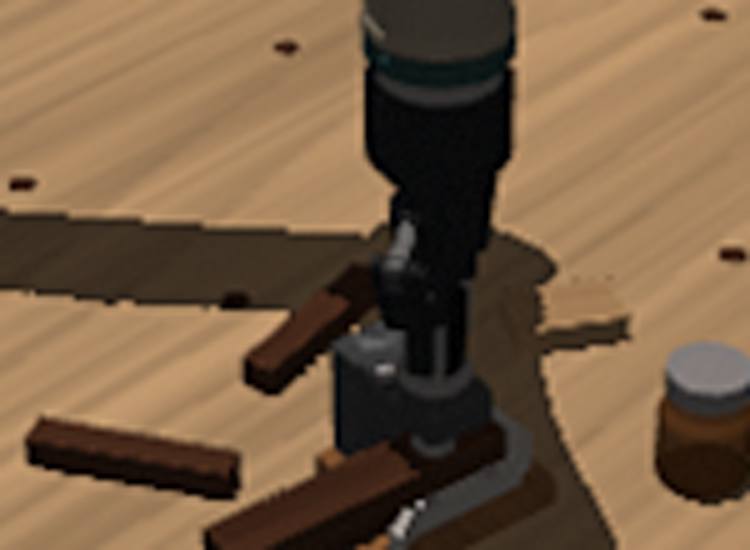

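View pics/b16.png

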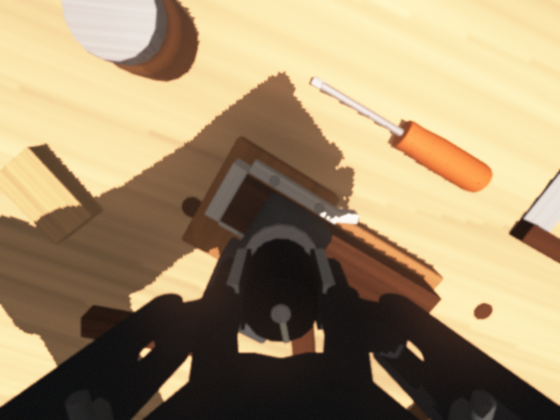

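Run:
```python
from h import *
crop('w16',190,200,370,360,4,'c21')
f=load('w16')
for a in (0,6,12,18,24,30): 
    # tab tip world: jig x axis line with white line assumed at tool angle
    pass
for v,u in [(335,252),(338,257),(340,262),(325,284),(250,280)]: print(u,v,pix_d(f,u,v).round(1))
```

```text
252 335 [469.1  74.6  93.8]
257 338 [468.2  70.9  93.9]
262 340 [468.3  67.5  94.5]
284 325 [523.8  74.8 147.7]
280 250 [543.2  84.  121.2]
```

View pics/c21.png

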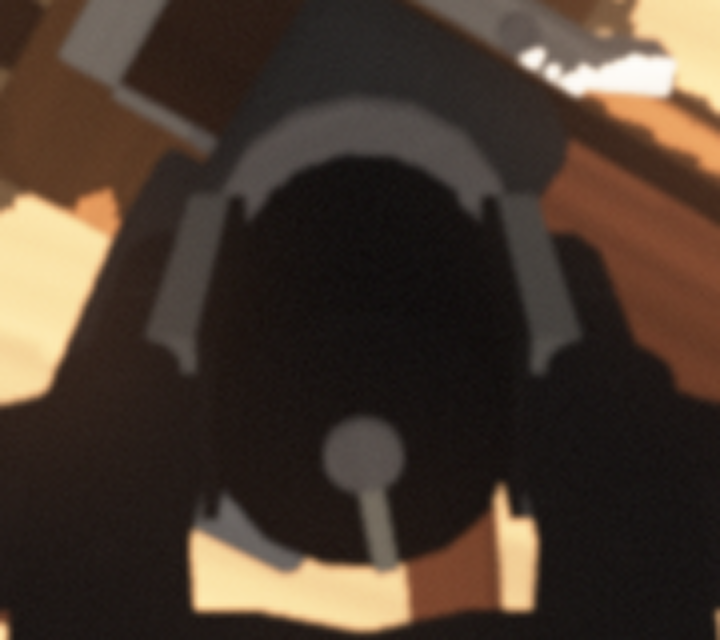

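Emit:
play_rows(
  targets=[
    {"slide":[0,0,0],"turn":[0,0,3],"hand":20},
  ],
)

```text
clock: 22.4
eef_pos: [529.5, 78.0, 70.6]
tool_rot: [-3.139, -0.001, -1.252]
force: [4.6, 0.9, 0.5]
width: 30.8
```

Run:
```python
from h import *
fe()
```

```text
t 22.4 Tz 0.38 tau7 0.1114 yaw -71.72 F [4.6 0.9 0.5] q7 -0.7
```

Emit:
play_rows(
  targets=[
    {"slide":[0,0,0],"turn":[0,0,0],"hand":45},
    {"slide":[0,0,0],"turn":[0,0,0],"hand":60},
    {"slide":[0,0,0],"turn":[0,0,0],"hand":60},
  ],
)

```text
clock: 22.78
eef_pos: [526.9, 77.9, 70.0]
tool_rot: [3.14, 0.0, -1.253]
force: [0.2, -0.4, 0.4]
width: 60.0
```

Emit:
play_rows(
  targets=[
    {"slide":[0,0,-20],"turn":[0,0,0],"hand":60},
    {"slide":[0,0,-40],"turn":[0,0,0],"hand":60},
    {"slide":[0,0,-50],"turn":[0,0,0],"hand":60},
    {"slide":[0,0,-30],"turn":[0,0,0],"hand":60},
  ],
)

```text
clock: 23.28
eef_pos: [528.1, 77.7, 212.4]
tool_rot: [-3.14, -0.0, -1.253]
force: [0.2, 0.1, -1.0]
width: 60.0
```

Run:
```python
from h import *
st(); print(read_state()['qpos'].round(2))
```

```text
t23.27 jig [1.000e+00 1.000e-01 2.124e+02] rot [-1.7992e+02 -2.0000e-02 -7.1820e+01] F [ 0.2  0.1 -1. ] T [ 0.034 -0.012  0.018] w 60.0 q7 -0.88
[-0.78  0.59  0.92  1.84 -0.56  0.99 -0.88]
```

Emit:
play_rows(
  targets=[
    {"slide":[45,15,-5],"turn":[0,0,0],"hand":60},
    {"slide":[45,15,0],"turn":[0,0,0],"hand":60},
    {"slide":[45,15,0],"turn":[0,0,0],"hand":60},
    {"slide":[45,15,0],"turn":[0,0,0],"hand":60},
    {"slide":[0,0,0],"turn":[0,0,0],"hand":60},
  ],
)

```text
clock: 23.9
eef_pos: [525.7, -116.7, 215.8]
tool_rot: [3.141, -0.002, -1.261]
force: [0.5, 0.5, -0.4]
width: 60.3
```

Run:
```python
from h import *
st(); save('top','t17'); crop('t17',240,200,300,250,12,'c22'); cv2.imwrite('pics/b17.png',load('t17')['im'])
```

```text
t23.90 jig [  33.5 -191.5  215.8] rot [ 1.7997e+02 -1.3000e-01 -7.2240e+01] F [ 0.5  0.5 -0.4] T [ 0.017  0.025 -0.037] w 60.3 q7 -0.55
```

View pics/c22.png

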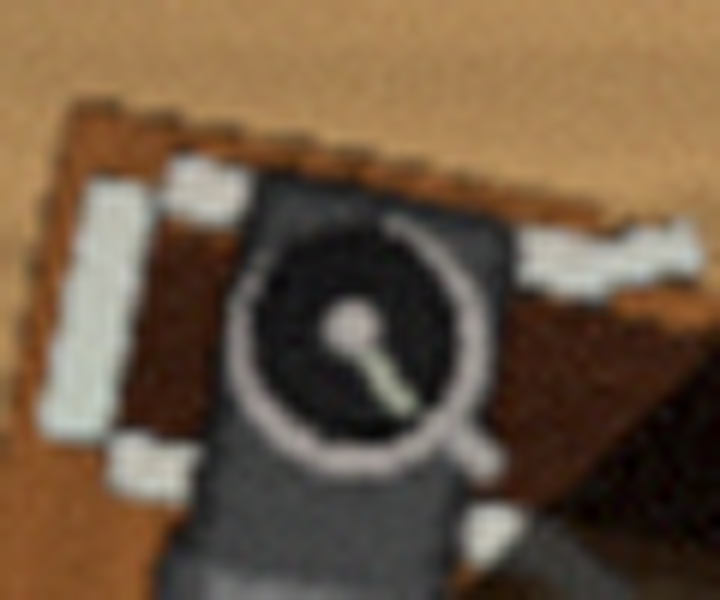

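View pics/b17.png

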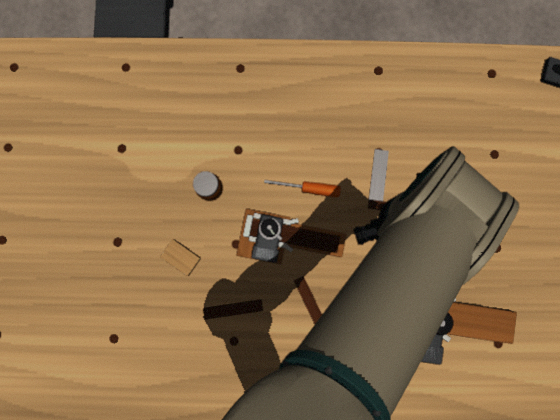

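Run:
```python
from h import *
def ang(n,c,l,t,x0,y0,s):
    f=load(n); C=pix_z(f,*cu(*c,x0,y0,s),147); L=pix_z(f,*cu(*l,x0,y0,s),147); T=pix_z(f,*cu(*t,x0,y0,s),103)
    a=np.degrees(np.arctan2(*(L-C)[1::-1])); b=np.degrees(np.arctan2(*(T-C)[1::-1])); b2=np.degrees(np.arctan2(*(T-J((0,0,0)))[1::-1]))
    print(n,C.round(1),'line',a.round(1),'tab',b.round(1),b2.round(1),'r',np.linalg.norm((T-C)[:2]).round(1),'slip',(b-a).round(1),(b2-a).round(1))
ang('t10',(480,452),(522,350),(561,285),235,195,14)
ang('t17',(353,326),(408,408),(490,467),240,200,12)
# image difference of blank inner end/guides vs t10
```

```text
t10 [527.5  77.9 147. ] line -21.4 tab -20.7 -20.1 r 27.1 slip 0.7 1.3
t17 [527.7  77.6 147. ] line -145.2 tab -133.0 -132.0 r 28.8 slip 12.2 13.3
```

Slip measures about 12°. Last check: is the blank still home?

Run:
```python
from h import *
st(); save('wrist','w18'); cv2.imwrite('pics/b18.png',load('w18')['im']); print(proj(load('w18'),[J((17,-140,50)),J((-17,-140,50)),J((17,-144,50)),J((0,-155,20))]).round())
save('scene','s18'); crop('s18',190,180,310,260,6,'c23')
```

```text
t23.95 jig [  33.4 -188.4  215.3] rot [179.97   0.   -72.04] F [ 0.2  0.2 -0. ] T [0.08  0.024 0.006] w 59.8 q7 -0.55
[[240. 176.]
 [227. 200.]
 [243. 177.]
 [248. 188.]]
```

View pics/b18.png

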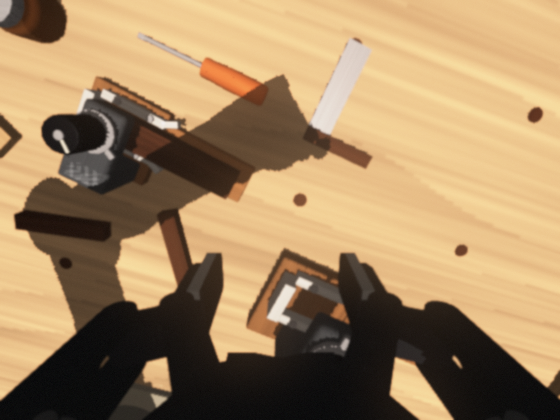

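View pics/c23.png

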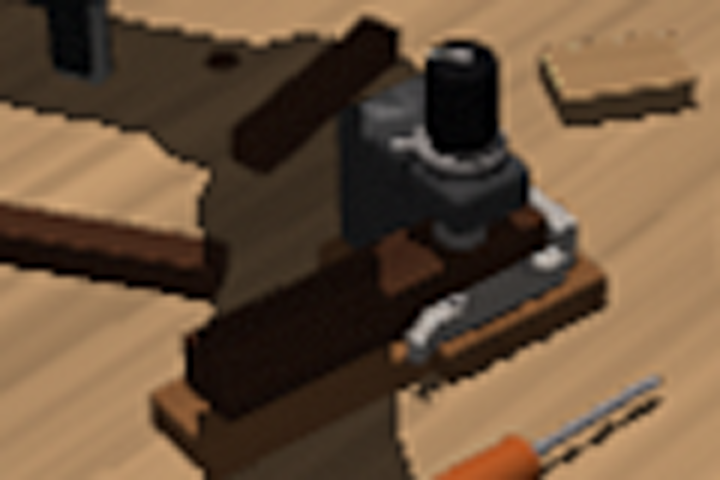

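The blank's outer end, at wrist (241,174)–(228,198), matches the home position I projected. The pad is down on the blank, the bystanders have not moved and the hand is clear. Handing in.

Run:
```python
from h import *
print(finish_job())
```

```text
the job is handed in; nothing more can be done
None
```

The job is handed in at about 24 s of the 72 s allowed: the blank is home and clamped, and the clutch has slipped about 12°.

- **Sliding the blank:** I pushed its outer end with the nearly closed fingers until it stalled against the stop. The measured push was about 4 N, at the position predicted for home.
- **Clamping:** I gripped the cap and turned it clockwise. The torque ran at about 0.16 N m, climbed to about 0.33 N m after roughly 120° and stayed level. I went about 13° past that point and let go.
- **Last checks:**
    - The top camera shows the cap about 12° past its collar tab. The same measurement read about 1° before turning, so the true slip is 11–12°.
    - The blank's outer end lies where home should be, and the pad is on the blank.
    - The bystanders look unmoved in the camera views.
    - The hand is clear, with about 0 N on it.
- **What disagreed:** The real fingertips were about 40 mm short of the reported TCP along the tool. My first push passed above the blank without touching it, so I took fingertip heights from the wrist depth image from then on.
- **Not checked:** The clamp force over 60 N was not measured; I infer it from the clutch slipping.

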